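# Put the flat battery packs on charge

### The arm

A 6-joint arm with a two-finger parallel gripper is mounted at the origin on a cart in front of the work surface, level with it; the furniture and walls round the work are solid. World frame = base frame: x ahead of the robot, y to its left, z up, the work surface at z = 0. Lengths are in m, angles in degrees, forces in N, time in s.
With the tool pointing down it reaches from about 0.325 to 0.775 m from the base axis. Payload 5.5 kg.
Tool frame: the origin (TCP) lies at the very end of the fingers, on their centre line; the grasp point (between the pads) lies 19 mm behind it; z points along the fingers, y is the line along which they close (so a half turn about z gives the same grasp; the last joint's range is limited). The gripper opens to 85 mm and grips with 20 to 120 N. Pads are 22 mm wide; open, the fingers measure 114 mm over their backs; the gripper's body (76 mm by 85 mm) begins 54 mm behind the grasp point. The pads swing forward as they close: fully open they stand 13 mm farther back than shut.
Start: joints at [-72.978, 5.22, 70.514, -0, 104.267, -3.249], TCP at [0.208, -0.563, 0.231] pointing down, gripper open.
Joint ranges: [-164.24, 164.24], [-49.07, 125.15], [9.68, 141.18], [-86.29, 266.29], [3.28, 154.24], [-151.56, 151.56]. Speed limits (degrees/s): [147.25, 147.25, 172.46, 180, 180, 180].

### API

Orientations are given as a 3x3 rotation matrix whose columns are the frame's x, y, z axes.
In Python, from workcell import telemetry, eyes, workorder gives the robot as it stands.
- The arm moves only by the tool arm_command, never from a script. Its argument "plan" is a list of rows, each a list of 7 numbers: the shift along the tool's x, y, z in mm, then the turn, a rotation vector about the tool's x, y, z in degrees, then the finger opening in mm, from 0 to 85.4. A call has exactly 8 rows; each row shifts and turns the commanded pose from where the row before left it, along the tool's axes as they then stand; what a row does not reach is not made up. A row lasts 1/12 s, in which the tool goes at most 41.7 mm and 7.16 degrees, less where a joint would pass 70% of its speed; a pose out of reach is approached as far as the arm can. A call with a gripper value outside its range is refused whole. The fingers move at their own pace and stop on an object; the grip force is fixed at half the most. Time passes only in rows, so rows that do not move let the fingers close, or fill a call up. It gives the time, the measured TCP pose, the force, the opening and the grip force at its end, in the units of the state.
- telemetry.get_obs(): the state, without advancing time (a new reading comes with each control period).
- eyes.camera(name): name is "scene" or "top"; returns a dict with "image" (400x640x3 uint8, red, green, blue), "depth" (400x640 float32, m along the optical axis (not along the pixel's ray), 0 where there is no reading), "fx", "fy", "cx", "cy" (pixels), "k1" (the pictures are not rectified: a ray, as slopes to the right and down, at radius r is drawn at 1 + k1 r^2 times it, then the intrinsics apply), "view" (4x4, takes a point from world to camera coordinates). Camera axes: x right, y down, z forward; pixel columns grow to the right and rows downward; lengths in m; the calibration is good to about 2 mm. A picture is of the moment at which its call begins.
- workorder.sign_off(): hands the job in; it is judged then, once.
The state is a dict: "time": time; "joints": joint angles; "dq": joint speeds; "joint_efforts": joint torques, N m; "tool_pos": TCP position; "tcp_rot": TCP orientation; "force": force on the tool from outside, world axes, zero at the start; "moment": the same for the moment, N m; "width": finger opening in m; "grasp_force": force on a finger pad.
Only numpy, scipy, OpenCV 4.12 (cv2) and the standard library are available. Lean on these libraries where they do the work, as an engineer would, in place of code of your own. Each camera call takes 0.05 s, during which the arm holds its last target. There are 200 camera calls.

### The job

First take the charged battery packs (green bands) off the charger's sloping cradle and lay them flat in the blue tray; then stack all the flat packs (red bands) on the cradle, one on top of another in a straight stack, each leaning back squarely against the two brass rails so that the contacts on its end touch them. The charger's toggle has no lamp and may lie either way, so feel for it: in the end it must be on (lever pushed over to the back, away from you), and if it is on already it must never be switched off.

Things in the scene. Friction and masses are not known exactly. Their poses are not given: they have to be found in the camera images.
- charger: the charging station, fixed: grey base plate 180 mm deep (x), 208 mm wide (y), top at 20 mm. On its right (-y) the sloping cradle, 68 mm high in front and 32 mm at the rails; on its left (+y) a dark supply box 130 x 84 mm, 58 mm high, the toggle in the middle of its top. Origin at the middle of the base, on the bench; x points to its back, away from the robot
- cradle: cradle: rough deck (packs do not slide by themselves) 80 mm wide, falling 15 degrees to the back, x = -140 mm to two brass rails (112 mm tall, at y = +-14 mm) on a black backstop square to it. Side wings as tall reach 14 mm forward of the rails; 58 mm apart at the rails, 64 mm at the mouth. Origin on the deck at the rails' faces, midway; +x down the slope into the rails, +y left, +z off the deck
- toggle (a joint): angle of the supply toggle, rad: -0.42 = off (lever leans to the front of the charger), +0.42 = on (lever leans to the back). It snaps over its middle (0) to either end; about 2.5 N at the tip throws it. No lamp shows its state
- toggle_tip (a point): tip of the steel toggle lever, 31 mm above its pivot; the lever is 7 mm thick at the foot and 11 mm at the top
- toggle_pivot (a point): pivot of the toggle, 60 mm above the bench, 2 mm above the supply box's top. The lever swings in the charger's x-z plane. Two yellow guard plates (64 mm long in x, 26 mm high, 3 mm thick) stand 34 mm to either side of it in y; front and back are open
- tray: blue tray, fixed, on a 2 mm mat on the bench, 270 x 124 mm (x, y), walls 4 mm thick and 16 mm high, floor 4 mm. Origin at the centre of its underside. The charged packs go here, lying flat on its floor; there is room for two end to end along x
- charged_1: charged battery pack: a black block 116 x 52 x 26 mm (x, y, z), 0.2 to 0.35 kg, with a green band round it. Origin at the centre of its underside; own +x points to the end that carries the two brass contacts, +z up through its top. Starts on the cradle's deck
- charged_2: charged battery pack: a black block 116 x 52 x 26 mm (x, y, z), 0.2 to 0.35 kg, with a green band round it. Origin at the centre of its underside; own +x points to the end that carries the two brass contacts, +z up through its top. Starts on top of the other charged pack, on the cradle
- flat_1: flat battery pack: a black block 116 x 52 x 26 mm (x, y, z), 0.2 to 0.35 kg, with a red band round it. Origin at the centre of its underside; own +x points to the end that carries the two brass contacts, +z up through its top. Starts flat on the bench; absent in some runs
- flat_1_contacts (a point): middle of the lower edge of the contact end of that pack: 58 mm along +x from its origin
- flat_2: flat battery pack: a black block 116 x 52 x 26 mm (x, y, z), 0.2 to 0.35 kg, with a red band round it. Origin at the centre of its underside; own +x points to the end that carries the two brass contacts, +z up through its top. Starts flat on the bench; absent in some runs
- flat_2_contacts (a point): middle of the lower edge of the contact end of that pack: 58 mm along +x from its origin
- flat_3: flat battery pack: a black block 116 x 52 x 26 mm (x, y, z), 0.2 to 0.35 kg, with a red band round it. Origin at the centre of its underside; own +x points to the end that carries the two brass contacts, +z up through its top. Starts flat on the bench; absent in some runs
- flat_3_contacts (a point): middle of the lower edge of the contact end of that pack: 58 mm along +x from its origin
- flat_4: flat battery pack: a black block 116 x 52 x 26 mm (x, y, z), 0.2 to 0.35 kg, with a red band round it. Origin at the centre of its underside; own +x points to the end that carries the two brass contacts, +z up through its top. Starts flat on the bench; absent in some runs
- flat_4_contacts (a point): middle of the lower edge of the contact end of that pack: 58 mm along +x from its origin
Not all that is in view belongs to the job. Leave any white look-alike of the flat_4 alone.

How it is judged (in metres and radians):
On the way, in this order (a step that is already met when the one before it is completed fails the run):
1. the charged packs lie flat in the blue tray (x of charged_1 in the frame of tray between -0.08 and 0.08 m and y of charged_1 in the frame of tray between -0.045 and 0.045 m and z of charged_1 in the frame of tray between -0.003 and 0.012 m and angle between each of charged_1, charged_2's own z axis and vertical below 0.1 rad and linear speed of each of charged_1, charged_2 below 0.03 m/s and x of charged_2 in the frame of tray between -0.08 and 0.08 m and y of charged_2 in the frame of tray between -0.045 and 0.045 m and z of charged_2 in the frame of tray between -0.003 and 0.012 m), for 0.2 s.
2. all the flat packs are stacked on the cradle, leaning against the rails (x of flat_1_contacts in the frame of cradle between -0.0045 and 0.004 m and y of flat_1 in the frame of cradle between -0.008 and 0.008 m and z of flat_1_contacts in the frame of cradle between -0.004 and 0.09 m and angle between the x axis of each of flat_1, flat_2, flat_3, flat_4 and the x axis of cradle, either way round below 0.09 rad and angle between the z axis of each of flat_1, flat_2, flat_3, flat_4 and the z axis of cradle, either way round below 0.07 rad and linear speed of each of flat_1, flat_2, flat_3, flat_4 below 0.03 m/s and x of flat_2_contacts in the frame of cradle between -0.0045 and 0.004 m and y of flat_2 in the frame of cradle between -0.008 and 0.008 m and z of flat_2_contacts in the frame of cradle between -0.004 and 0.09 m and x of flat_3_contacts in the frame of cradle between -0.0045 and 0.004 m and y of flat_3 in the frame of cradle between -0.008 and 0.008 m and z of flat_3_contacts in the frame of cradle between -0.004 and 0.09 m and x of flat_4_contacts in the frame of cradle between -0.0045 and 0.004 m and y of flat_4 in the frame of cradle between -0.008 and 0.008 m and z of flat_4_contacts in the frame of cradle between -0.004 and 0.09 m), for 0.2 s.
At the end, for the whole second after the job is handed in: Charged packs at rest flat in the tray; each flat pack present in the stack on the cradle at rest: contact end within 4.5 mm of the rails, within 8 mm of the cradle's middle, turned under 0.09 rad, parallel to the deck within 0.07 rad; toggle on (above 0.3 rad) (all of step 1 and all of step 2 and value of joint toggle above 0.3 rad); the robot touches nothing.
It fails at once if the toggle is switched from on to off (distance of toggle_tip from where it was at the start of the episode above 0.018 m and value of joint toggle below -0.2 rad).
Of flat_1, flat_2, flat_3, flat_4 only 3 to 4 are there at a start; the rules pass over those that are not, and their reading is None.
At some moment in a run one of flat_1, flat_2, flat_3, flat_4, charged_1, charged_2 may be knocked a few centimetres aside while the robot is not near it.
Once in a run the grip may slacken for a moment while it holds something.
It also fails if it takes over 208 s, if anything falls off the work surface, if the arm or the gripper's body presses on something with over 40 N, if the wrist force passes 120 N, or if a joint passes its speed limit or range.

## Working session

There is one attempt and no reset: what is moved stays moved. The work goes in short steps, Python scripts to look and compute and a tool call to move; the robot and the scene stay as the last step left them, time stands still between calls to the robot, and variables do not carry over. Pictures are saved under pics/ and viewed, at most 14 in all, crops included, and the job is handed in when it is done.

Besides the shell and the picture viewer there is one more tool, called after "Emit:" by a JSON object that holds its "fn" and its "kwargs". arm_command: Moves the arm, as the interface text tells. Its arguments: {"type":"object","properties":{"plan":{"type":"array","items":{"type":"array","items":{"type":"number"}}}},"required":["plan"]}

```bash
ls; mkdir -p pics; python3 - <<'E'
from workcell import telemetry, eyes
import cv2,numpy as np
o=telemetry.get_obs();print({k:np.round(v,3).tolist() for k,v in o.items()})
for n in("scene","top"):
    c=eyes.camera(n);cv2.imwrite(f"pics/{n}0.png",c["image"][:,:,::-1]);np.savez(f"{n}0.npz",**c)
    print(n,c["fx"],c["fy"],c["cx"],c["cy"],c["k1"],np.round(c["view"],3).tolist())
E
```

```text
pics
{'time': 0.0, 'joints': [-72.978, 5.264, 70.583, -0.001, 104.267, -3.249], 'dq': [0.06, 0.073, 0.089, 0.004, 0.074, 0.004], 'joint_efforts': [0.002, -45.873, -41.803, 0.0, 0.012, -0.0], 'tool_pos': [0.208, -0.563, 0.23], 'tcp_rot': [[0.938, 0.346, -0.001], [0.346, -0.938, 0.002], [0.0, -0.002, -1.0]], 'force': [-0.386, -0.495, -1.067], 'moment': [-0.015, -0.014, 0.026], 'grasp_force': 0.0, 'width': 0.085}
scene 444.37405220455196 444.37405220455196 318.2361193653581 199.3196161017451 -0.120512497858527 [[-0.708, -0.706, -0.0, 0.496], [-0.275, 0.276, -0.921, 0.192], [0.65, -0.652, -0.389, 0.775], [0.0, 0.0, 0.0, 1.0]]
top 398.41467804894944 398.41467804894944 320.4126831813224 199.71154464278519 -0.0829176706312072 [[-0.055, -0.998, 0.005, 0.177], [-0.972, 0.053, -0.229, 0.533], [0.229, -0.017, -0.973, 0.847], [0.0, 0.0, 0.0, 1.0]]
```

View pics/top0.png

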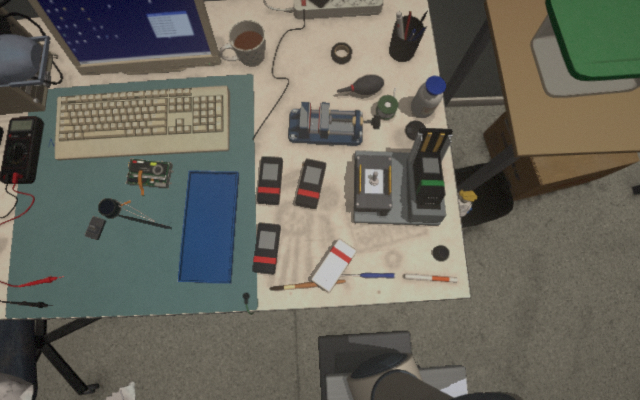

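View pics/scene0.png

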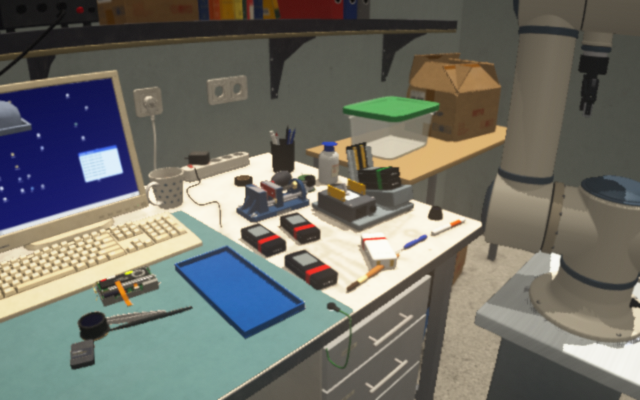

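```bash
cat > h.py <<'E'
import numpy as np,cv2
from scipy.spatial.transform import Rotation as R
def cloud(c):
    h,w=c["depth"].shape
    u,v=np.meshgrid(np.arange(w),np.arange(h))
    K=np.array([[c["fx"],0,c["cx"]],[0,c["fy"],c["cy"]],[0,0,1.]])
    # model: (x,y)*(1+k1 r^2) -> standard radial k1
    p=cv2.undistortPointsIter(np.stack([u,v],-1).reshape(-1,1,2).astype(float),K,np.array([float(c["k1"]),0,0,0]),None,None,(3,50,1e-10)).reshape(h,w,2)
    d=c["depth"].astype(float);V=np.asarray(c["view"])
    P=np.dstack([p*d[...,None],d])
    W=(P-V[:3,3])@V[:3,:3]
    W[d<=0]=np.nan
    return W
def snap(n,tag=None):
    from workcell import eyes
    c=eyes.camera(n)
    if tag: np.savez(f"{tag}.npz",**c)
    return c
def crop(c,x0,y0,x1,y1,s,name):
    im=c["image"][y0:y1,x0:x1,::-1]
    cv2.imwrite("pics/"+name,cv2.resize(im,None,fx=s,fy=s,interpolation=cv2.INTER_CUBIC))
def rect(W,m):
    r=cv2.minAreaRect(W[m][:,:2].astype(np.float32)*1000)
    b=cv2.boxPoints(r);e=b[1]-b[0];f=b[2]-b[1]
    if np.hypot(*f)>np.hypot(*e): e,f=f,e
    return np.round(r[0],1),round(float(np.hypot(*e)),1),round(float(np.hypot(*f)),1),round(float(np.degrees(np.arctan2(e[1],e[0]))),1)
E
python3 - <<'E'
from h import *
c=np.load("top0.npz");W=cloud(c)
crop(c,245,140,345,300,3.6,"packs.png")
crop(c,335,120,455,235,5,"chg.png")
np.set_printoptions(suppress=True,precision=3)
for p in [(269,180),(310,183),(266,248),(334,265),(209,227),(300,225),(430,180),(371,180),(398,200),(433,140)]: print(p,W[p[1],p[0]])
z=W[...,2]
m=((z>.016)&(z<.036)).astype(np.uint8)
m[:,:240]=0;m[:,345:]=0;m[:150]=0
m=cv2.morphologyEx(m,cv2.MORPH_OPEN,np.ones((3,3)))
n,l,s,ce=cv2.connectedComponentsWithStats(m)
for i in range(1,n):
    if s[i,4]>300: print(ce[i].round(),s[i,4],rect(W,l==i),np.median(z[l==i]))
hsv=cv2.cvtColor(c["image"],cv2.COLOR_RGB2HSV)
m=cv2.inRange(hsv,(105,150,60),(125,255,255));m[:165]=0
n,l,s,ce=cv2.connectedComponentsWithStats(m);i=1+np.argmax(s[1:,4]);print("tray",ce[i],rect(W,(l==i)&np.isfinite(z)))
E
```

```text
(269, 180) [0.606 0.268 0.026]
(310, 183) [0.593 0.17  0.025]
(266, 248) [0.443 0.279 0.027]
(334, 265) [0.395 0.125 0.028]
(209, 227) [0.503 0.418 0.005]
(300, 225) [0.497 0.199 0.   ]
(430, 180) [ 0.564 -0.096  0.104]
(371, 180) [0.582 0.029 0.066]
(398, 200) [ 0.541 -0.038  0.021]
(433, 140) [ 0.653 -0.11   0.117]
[269. 179.] 1010 (array([610. , 267.1]), 116.7, 52.2, -6.5) 0.02586553834340998
[310. 183.] 1004 (array([595.8, 168.2]), 116.1, 52.6, -15.8) 0.026126058526648045
[266. 248.] 1132 (array([444.3, 279.8]), 116.6, 52.2, -9.1) 0.02695612580545971
[331. 267.] 981 (array([396.7, 125.5]), 116.9, 52.0, -37.0) 0.027107080510807454
tray [203.483 242.783] (array([484.2, 419. ]), 219.6, 118.9, -4.2)
```

View pics/packs.png

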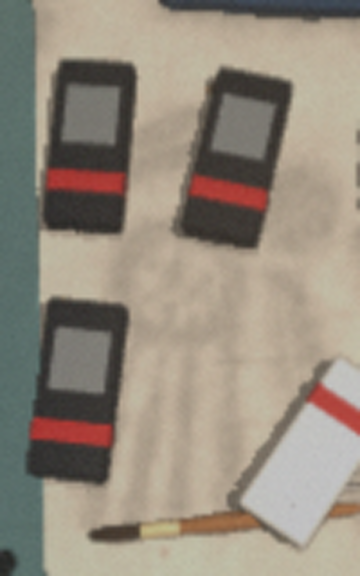

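View pics/chg.png

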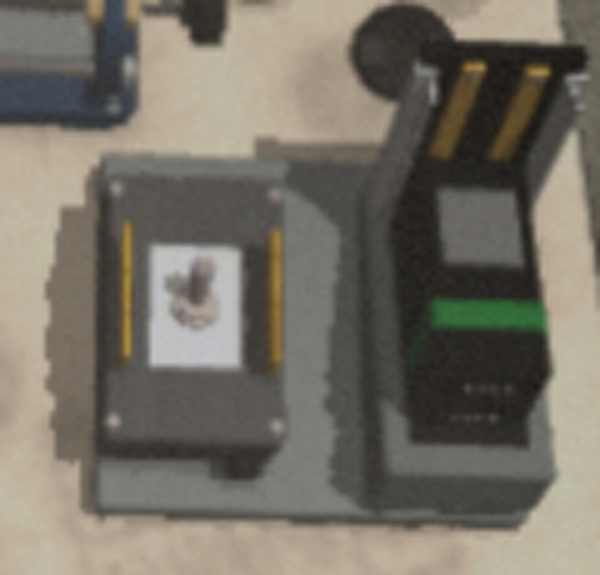

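```bash
python3 - <<'E'
from h import *
np.set_printoptions(suppress=True,precision=4)
c=np.load("top0.npz");W=cloud(c);z=W[...,2]
u,v=np.meshgrid(np.arange(640),np.arange(400))
hsv=cv2.cvtColor(c["image"],cv2.COLOR_RGB2HSV)
# tray
roi=(u>172)&(u<248)&(v>160)&(v<292)
blue=(hsv[...,0]>100)&(hsv[...,0]<125)&(hsv[...,1]>120)&roi
print("tray all",rect(W,blue&np.isfinite(z)),"rim",rect(W,roi&(z>.012)&(z<.024)))
# box top
m=((z>.052)&(z<.064)&(u>350)&(u<400)&(v>140)&(v<220)).astype(np.uint8)
m=cv2.morphologyEx(m,cv2.MORPH_OPEN,np.ones((3,3)))>0
print("box",rect(W,m),np.median(z[m]),m.sum())
reg=(W[...,0]>.42)&(W[...,0]<.72)&(W[...,1]<.12)&(W[...,1]>-.2)
b=((reg&(z>.012)&(z<.027)&(u>335)).astype(np.uint8))
b=cv2.morphologyEx(b,cv2.MORPH_OPEN,np.ones((3,3)))
b=b>0
x,y=W[b][:,0],W[b][:,1]
print("base pts",b.sum(),"x",np.percentile(x,[0,1,5,95,99,100]),"y",np.percentile(y,[0,1,5,95,99,100]))
a=(reg&(z>.012)&(u>335));print("all>12",rect(W,a))
# front edge and left edge lines
def fl(p): 
    vx,vy,x0,y0=cv2.fitLine(p.astype(np.float32),cv2.DIST_HUBER,0,.001,.001).ravel();return np.degrees(np.arctan2(vy,vx)),x0,y0
pts=W[b]
front=np.array([[q[:,0].min(),yy] for yy in np.arange(-.13,.05,.005) if len(q:=pts[abs(pts[:,1]-yy)<.0025])>0])
left=np.array([[xx,q[:,1].max()] for xx in np.arange(.5,.62,.005) if len(q:=pts[abs(pts[:,0]-xx)<.0025])>0])
print("front",fl(front),front[::6]);print("left",fl(left),left[::6])
# top pack surface
g=reg&(z>.07)&(u>412)&(u<450)&(v>152)&(v<205)
for nm,mm in(("packtop",(u>=418)&(u<=443)&(v>=158)&(v<=195)),):
    p=W[mm&np.isfinite(z)]; A=np.c_[p[:,:2],np.ones(len(p))]
    for _ in range(4):
        s=np.linalg.lstsq(A,p[:,2],rcond=None)[0]; r=p[:,2]-A@s; k=abs(r)<.004; p,A=p[k],A[k]
    print(nm,s,"slope deg",np.degrees(np.arctan(s[:2])),len(p)); 
    zz=z-(W[...,:2]@s[:2]+s[2]); mt=reg&(abs(zz)<.004)&(u>405)&(u<455)&(v>150)&(v<205)
    print(rect(W,mt))
hi=reg&(z>.125); print("rails top",rect(W,hi),W[hi].min(0),W[hi].max(0))
t=reg&(z>.068)&(u>360)&(u<390);print("toggle",t.sum(),W[t].max(0),W[t].min(0),np.median(W[t],0));print(W[t][np.argsort(W[t][:,2])][-12:])
E
```

```text
tray all (array([506. , 416.7]), 266.7, 124.0, -4.3) rim (array([507. , 416.9]), 270.9, 125.2, -4.2)
box (array([581.3,  22.3]), 130.6, 83.1, -5.5) 0.058459897166870556 1709
base pts 2010 x [0.4309 0.4361 0.4844 0.7022 0.7135 0.7174] y [-0.1317 -0.1161 -0.0677  0.0789  0.0994  0.1082]
all>12 (array([567.4, -15.6]), 303.6, 257.6, -2.0)
front (np.float32(84.72425), np.float32(0.48693025), np.float32(-0.0245)) [[ 0.4778 -0.13  ]
 [ 0.4799 -0.1   ]
 [ 0.4832 -0.07  ]
 [ 0.4852 -0.04  ]
 [ 0.489  -0.01  ]
 [ 0.491   0.02  ]]
left (np.float32(-51.575016), np.float32(0.5535), np.float32(0.0022373952)) [[ 0.5     0.0704]
 [ 0.53   -0.0229]
 [ 0.56   -0.0256]
 [ 0.59   -0.0286]]
packtop [-0.2698  0.0973  0.2647] slope deg [-15.1      5.5562] 360
(array([ 583.3, -106.6]), 116.0, 67.1, -0.9)
rails top (array([ 653.3, -109.2]), 76.3, 34.1, 85.3) [ 0.6336 -0.1476  0.125 ] [ 0.6717 -0.0713  0.1487]
toggle 65 [0.607  0.0262 0.0912] [ 0.5471 -0.0132  0.0686] [0.5871 0.018  0.0773]
[[0.5935 0.0194 0.0874]
 [0.5912 0.0243 0.0879]
 [0.5958 0.0216 0.0879]
 [0.5889 0.0245 0.088 ]
 [0.5908 0.0175 0.0882]
 [0.5933 0.0242 0.0889]
 [0.5882 0.0179 0.0891]
 [0.5906 0.02   0.0893]
 [0.5882 0.0202 0.0895]
 [0.5929 0.0221 0.0898]
 [0.5905 0.0223 0.09  ]
 [0.5878 0.0227 0.0912]]
```

```bash
cat >> h.py <<'E'
def rz(d): return R.from_euler('z',d,degrees=True).as_matrix()
def ry(d): return R.from_euler('y',d,degrees=True).as_matrix()
def proj(c,P):
    V=np.asarray(c["view"]);Q=np.atleast_2d(P)@V[:3,:3].T+V[:3,3]
    s=Q[:,:2]/Q[:,2:];s=s*(1+c["k1"]*(s**2).sum(1,keepdims=True))
    return s*[c["fx"],c["fy"]]+[c["cx"],c["cy"]]
E
python3 - <<'E'
from h import *
np.set_printoptions(suppress=True,precision=1)
yaw=-5.4;O=np.array([.5757,-.0374,0])
Rc=rz(yaw)
def cr(P,xc,yc): return (np.atleast_2d(P)@ry(15).T+[xc,yc,.032])@Rc.T+O
outs=[]
for n,(x0,y0,x1,y1),s in(("top",(335,110,455,230),5),("scene",(300,130,420,230),5)):
    c=dict(np.load(n+"0.npz"));im=cv2.resize(c["image"][y0:y1,x0:x1,::-1],None,fx=s,fy=s,interpolation=cv2.INTER_CUBIC)
    def dr(P,col,closed=True):
        q=((proj(c,P)-[x0,y0]+.5)*s).astype(np.int32);cv2.polylines(im,[q.reshape(-1,1,2)],closed,col,1)
    ch=lambda P:np.array(P)@Rc.T+O
    dr(ch([[a,b,.02] for a,b in((-.09,-.104),(.09,-.104),(.09,.104),(-.09,.104))]),(255,255,0))
    dr(ch([[a,b,.058] for a,b in((-.065,.018),(.065,.018),(.065,.102),(-.065,.102))]),(255,0,255))
    xc,yc=.05,-.064
    for y in(-.014,.014): dr(cr([[0,y,0],[0,y,.112]],xc,yc),(0,0,255),False)
    for y in(-1,1): dr(cr([[0,y*.029,.112],[-.014,y*.032,.112],[-.014,y*.032,0]],xc,yc),(255,255,255),False)
    dr(cr([[0,-.026,.052],[0,.026,.052],[-.116,.026,.052],[-.116,-.026,.052]],xc,yc),(0,255,255))
    dr(cr([[0,-.04,0],[0,.04,0],[-.14,.04,0],[-.14,-.04,0]],xc,yc),(0,128,255))
    for a in(-.42,.42): dr(ch([[0,.06,.06],[.031*np.sin(a),.06,.06+.031*np.cos(a)]]),(0,255,0),False)
    cv2.imwrite(f"pics/ov_{n}.png",im)
E
```

```text
(no output)
```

View pics/ov_top.png

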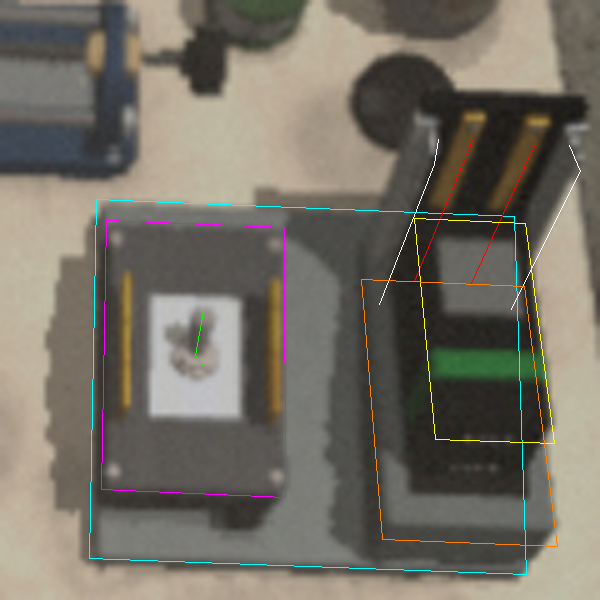

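View pics/ov_scene.png

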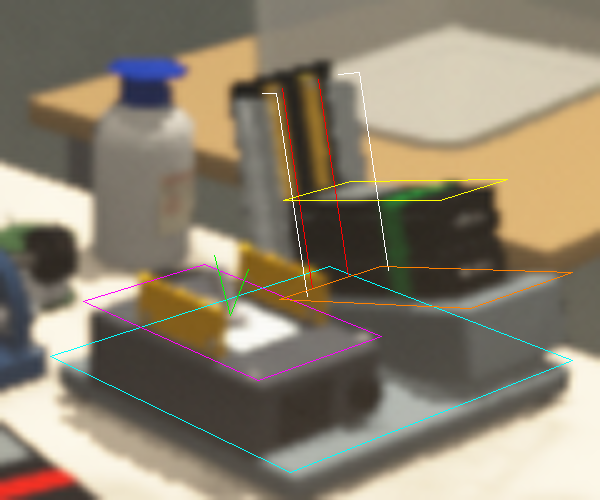

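```bash
cat > plan.py <<'E'
from h import *
from workcell import telemetry
CO=np.array([.6254,-.1064,.032]);CY=-5.4   # cradle origin / yaw
def rc(): return rz(CY)@ry(15)
D=np.diag([1,-1,-1.])
def cradle(x,y,z,yaw=0): # mm, TCP pose with tool down onto the deck
    return CO+rc()@(np.array([x,y,z])/1000), rc()@rz(yaw)@D
def flat(x,y,z,yaw): return np.array([x,y,z])/1000, rz(yaw)@D
def plan(wps,T=None):
    """wps: (pos,rot,n,width). prints n identical rows each, rounded"""
    if T is None:
        o=telemetry.get_obs();T=(np.array(o["tool_pos"]),np.array(o["tcp_rot"]))
    p,r=T;tot=0
    for P,Q,n,w in wps:
        rel=R.from_matrix(r.T@Q);rv=rel.as_rotvec()/n
        d=np.round(np.degrees(rv),1);Rd=R.from_rotvec(np.radians(d)).as_matrix()
        S=sum(np.linalg.matrix_power(Rd,k) for k in range(n))
        s=np.round(np.linalg.solve(S,r.T@(P-p))*1000,1)
        for k in range(n): p=p+r@s/1000;r=r@Rd
        tot+=n
        print(n,"x",s.tolist()+d.tolist()+[w],"" if np.linalg.norm(s)<41.7 and np.linalg.norm(d)<7.1 else "TOO FAST","end",np.round(p,3),"rows",tot)
    return p,r
E
python3 - <<'E'
from plan import *
P=cradle(-70,0,110);Q=cradle(-70,0,25)
plan([(*P,16,85),(*Q,4,85),(*Q,4,40)])
E
```

```text
16 x [28.2, -25.2, 1.5, 0.2, -0.9, 1.6, 85]  end [ 0.586 -0.102  0.157] rows 16
4 x [0.0, 0.1, 21.4, -0.0, -0.1, -0.0, 85]  end [ 0.564 -0.101  0.074] rows 20
4 x [0.0, -0.0, -0.0, -0.0, 0.0, -0.0, 40]  end [ 0.564 -0.101  0.074] rows 24
```

Emit:
{"fn": "arm_command", "kwargs": {"plan": [[28.2,-25.2,1.5,0.2,-0.9,1.6,85],[28.2,-25.2,1.5,0.2,-0.9,1.6,85],[28.2,-25.2,1.5,0.2,-0.9,1.6,85],[28.2,-25.2,1.5,0.2,-0.9,1.6,85],[28.2,-25.2,1.5,0.2,-0.9,1.6,85],[28.2,-25.2,1.5,0.2,-0.9,1.6,85],[28.2,-25.2,1.5,0.2,-0.9,1.6,85],[28.2,-25.2,1.5,0.2,-0.9,1.6,85]]}}

```text
time: 0.77
tool_pos: [0.3742, -0.3095, 0.2082]
tcp_rot: [[0.983, 0.127, -0.129], [0.128, -0.992, -0.003], [-0.128, -0.013, -0.992]]
force: [0.8, 0.0, 0.5]
width: 0.0848
grasp_force: 0.0
```

Emit:
{"fn": "arm_command", "kwargs": {"plan": [[28.2,-25.2,1.5,0.2,-0.9,1.6,85],[28.2,-25.2,1.5,0.2,-0.9,1.6,85],[28.2,-25.2,1.5,0.2,-0.9,1.6,85],[28.2,-25.2,1.5,0.2,-0.9,1.6,85],[28.2,-25.2,1.5,0.2,-0.9,1.6,85],[28.2,-25.2,1.5,0.2,-0.9,1.6,85],[28.2,-25.2,1.5,0.2,-0.9,1.6,85],[28.2,-25.2,1.5,0.2,-0.9,1.6,85]]}}

```text
time: 1.43
tool_pos: [0.5873, -0.1011, 0.1566]
tcp_rot: [[0.963, -0.096, -0.253], [-0.093, -0.995, 0.023], [-0.254, 0.002, -0.967]]
force: [0.3, -0.4, 1.1]
width: 0.0851
grasp_force: 0.0
```

```bash
python3 - <<'E'
from plan import *
o=telemetry.get_obs();print({k:np.round(o[k],3).tolist() for k in("time","tool_pos","tcp_rot","force","joints")})
print(o["tool_pos"]-cradle(-70,0,110)[0])
plan([(*cradle(-70,0,25),5,85)])
c=snap("top","t1");crop(c,335,90,465,230,4,"t1.png")
E
```

```text
{'time': 1.433, 'tool_pos': [0.587, -0.101, 0.157], 'tcp_rot': [[0.963, -0.096, -0.253], [-0.093, -0.995, 0.023], [-0.254, 0.002, -0.967]], 'force': [0.256, -0.355, 1.053], 'joints': [-12.036, 17.978, 64.752, -1.889, 111.854, 83.007]}
[0.00086108 0.00160138 0.00024428]
5 x [-0.2, 0.3, 17.1, 0.0, -0.1, -0.0, 85]  end [ 0.564 -0.101  0.074] rows 5
```

View pics/t1.png

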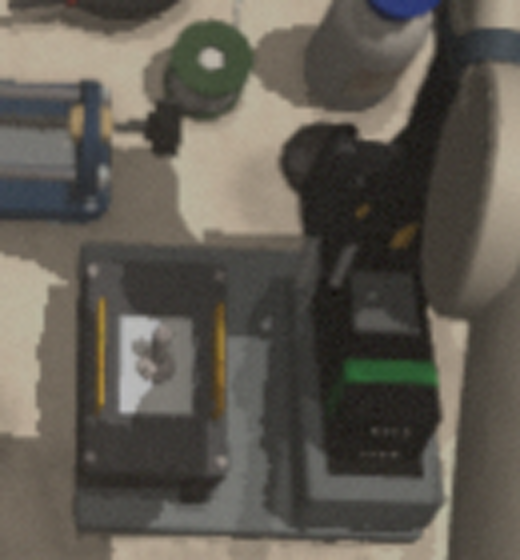

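Emit:
{"fn": "arm_command", "kwargs": {"plan": [[-0.2,0.3,17.1,0,-0.1,0,85],[-0.2,0.3,17.1,0,-0.1,0,85],[-0.2,0.3,17.1,0,-0.1,0,85],[-0.2,0.3,17.1,0,-0.1,0,85],[-0.2,0.3,17.1,0,-0.1,0,85],[0,0,0,0,0,0,85],[0,0,0,0,0,0,40],[0,0,0,0,0,0,40]]}}

```text
time: 2.15
tool_pos: [0.5638, -0.1024, 0.0758]
tcp_rot: [[0.961, -0.095, -0.259], [-0.092, -0.995, 0.023], [-0.26, 0.002, -0.966]]
force: [0.6, 0.3, 0.6]
width: 0.0635
grasp_force: 0.0
```

Emit:
{"fn": "arm_command", "kwargs": {"plan": [[0,0,0,0,0,0,40],[0,0,0,0,0,0,40],[0,0,0,0,0,0,40],[0,0,0,0,0,0,40],[0,0,0,0,0,0,40],[0,0,0,0,0,0,40],[0,0,0,0,0,0,40],[0,0,0,0,0,0,40]]}}

```text
time: 2.82
tool_pos: [0.5644, -0.1023, 0.0769]
tcp_rot: [[0.962, -0.095, -0.257], [-0.092, -0.995, 0.023], [-0.258, 0.001, -0.966]]
force: [1.4, 0.4, 6.2]
width: 0.0508
grasp_force: 66.7
```

```bash
python3 - <<'E'
from plan import *
o=telemetry.get_obs();p=o["tool_pos"];r=o["tcp_rot"];print(rc().T@(p-CO)*1000)
U=(p+np.array([.2577,-.0244,.966])*.085,r)
plan([(*U,4,40),(*flat(557,413,170,-4.2),18,40),(*flat(557,413,40,-4.2),4,40),(*flat(557,413,9,-4.2),3,40)])
E
```

```text
[-70.64773552  -1.62582369  27.56903032]
4 x [0.0, 0.0, -21.3, 0.0, 0.0, 0.0, 40]  end [ 0.586 -0.104  0.159] rows 4
18 x [-4.0, -28.5, -0.0, -0.0, 0.8, -0.1, 40]  end [0.557 0.413 0.17 ] rows 22
4 x [0.3, 0.0, 32.5, -0.0, 0.1, 0.1, 40]  end [0.557 0.413 0.04 ] rows 26
3 x [0.0, 0.1, 10.3, -0.1, 0.0, 0.0, 40]  end [0.557 0.413 0.009] rows 29
```

Emit:
{"fn": "arm_command", "kwargs": {"plan": [[0,0,-21.3,0,0,0,40],[0,0,-21.3,0,0,0,40],[0,0,-21.3,0,0,0,40],[0,0,-21.3,0,0,0,40],[-4,-28.5,0,0,0.8,-0.1,40],[-4,-28.5,0,0,0.8,-0.1,40],[-4,-28.5,0,0,0.8,-0.1,40],[-4,-28.5,0,0,0.8,-0.1,40]]}}

```text
time: 3.48
tool_pos: [0.5805, 0.0115, 0.1604]
tcp_rot: [[0.975, -0.089, -0.206], [-0.087, -0.996, 0.018], [-0.207, 0.0, -0.978]]
force: [0.4, 0.2, -3.0]
width: 0.051
grasp_force: 65.8
```

Emit:
{"fn": "arm_command", "kwargs": {"plan": [[-4,-28.5,0,0,0.8,-0.1,40],[-4,-28.5,0,0,0.8,-0.1,40],[-4,-28.5,0,0,0.8,-0.1,40],[-4,-28.5,0,0,0.8,-0.1,40],[-4,-28.5,0,0,0.8,-0.1,40],[-4,-28.5,0,0,0.8,-0.1,40],[-4,-28.5,0,0,0.8,-0.1,40],[-4,-28.5,0,0,0.8,-0.1,40]]}}

```text
time: 4.15
tool_pos: [0.5676, 0.2416, 0.1656]
tcp_rot: [[0.993, -0.075, -0.096], [-0.074, -0.997, 0.009], [-0.096, -0.002, -0.995]]
force: [0.7, 0.1, -2.9]
width: 0.0508
grasp_force: 65.8
```

Emit:
{"fn": "arm_command", "kwargs": {"plan": [[-4,-28.5,0,0,0.8,-0.1,40],[-4,-28.5,0,0,0.8,-0.1,40],[-4,-28.5,0,0,0.8,-0.1,40],[-4,-28.5,0,0,0.8,-0.1,40],[-4,-28.5,0,0,0.8,-0.1,40],[-4,-28.5,0,0,0.8,-0.1,40],[0,0,0,0,0,0,40],[0,0,0,0,0,0,40]]}}

```text
time: 4.82
tool_pos: [0.5551, 0.414, 0.1668]
tcp_rot: [[0.998, -0.061, -0.014], [-0.061, -0.998, 0.002], [-0.014, -0.001, -1.0]]
force: [-0.4, 0.4, -3.4]
width: 0.0509
grasp_force: 65.8
```

```bash
python3 - <<'E'
from plan import *
c=snap("top","t2");s=snap("scene");im=np.hstack([cv2.resize(c["image"][120:300,130:310],(400,400)),cv2.resize(s["image"][170:350,150:330],(400,400))])
cv2.imwrite("pics/t2.png",im[...,::-1])
plan([(*flat(557,413,40,-4.2),4,40),(*flat(557,413,9,-4.2),3,40)])
E
```

```text
4 x [0.5, -0.2, 31.8, -0.0, 0.2, 0.1, 40]  end [0.557 0.413 0.04 ] rows 4
3 x [-0.0, -0.0, 10.4, -0.0, -0.0, 0.0, 40]  end [0.557 0.413 0.009] rows 7
```

View pics/t2.png

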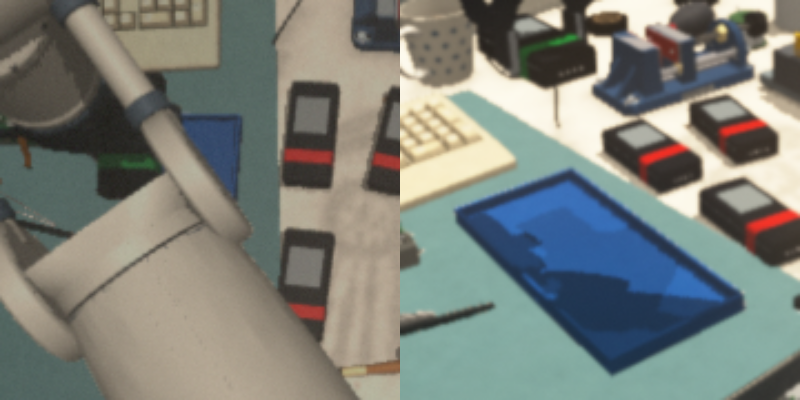

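Emit:
{"fn": "arm_command", "kwargs": {"plan": [[0.5,-0.2,31.8,0,0.2,0.1,40],[0.5,-0.2,31.8,0,0.2,0.1,40],[0.5,-0.2,31.8,0,0.2,0.1,40],[0.5,-0.2,31.8,0,0.2,0.1,40],[0,0,10.4,0,0,0,40],[0,0,10.4,0,0,0,40],[0,0,10.4,0,0,0,40],[0,0,0,0,0,0,40]]}}

```text
time: 5.58
tool_pos: [0.5574, 0.4132, 0.009]
tcp_rot: [[0.997, -0.072, 0.001], [-0.072, -0.997, 0.002], [0.001, -0.002, -1.0]]
force: [0.6, -0.4, -3.6]
width: 0.0504
grasp_force: 65.7
```

Emit:
{"fn": "arm_command", "kwargs": {"plan": [[0,0,1.5,0,0,0,40],[0,0,1,0,0,0,40],[0,0,0,0,0,0,66],[0,0,0,0,0,0,66],[0,0,0,0,0,0,66],[0,0,-15,0,0,0,66],[0,0,-35,0,0,0,75],[0,0,-40,0,0,0,85]]}}

```text
time: 6.25
tool_pos: [0.5557, 0.4128, 0.0963]
tcp_rot: [[0.997, -0.071, -0.003], [-0.071, -0.997, -0.0], [-0.003, 0.001, -1.0]]
force: [0.6, 0.1, 0.0]
width: 0.0843
grasp_force: 0.0
```

```bash
python3 - <<'E'
from plan import *
plan([(*flat(557,413,170,-4.2),2,85),(*cradle(-70,-1.6,115),16,85),(*cradle(-70,-1.6,2),6,85)])
E
```

```text
2 x [0.6, -0.1, -36.9, 0.0, 0.1, 0.1, 85]  end [0.557 0.413 0.17 ] rows 2
16 x [4.8, 32.0, 0.0, 0.0, -0.9, 0.1, 85]  end [ 0.588 -0.104  0.162] rows 18
6 x [-0.2, 0.1, 19.0, 0.0, -0.1, -0.1, 85]  end [ 0.558 -0.102  0.052] rows 24
```

Emit:
{"fn": "arm_command", "kwargs": {"plan": [[0.6,-0.1,-36.9,0,0.1,0.1,85],[0.6,-0.1,-36.9,0,0.1,0.1,85],[4.8,32,0,0,-0.9,0.1,85],[4.8,32,0,0,-0.9,0.1,85],[4.8,32,0,0,-0.9,0.1,85],[4.8,32,0,0,-0.9,0.1,85],[4.8,32,0,0,-0.9,0.1,85],[4.8,32,0,0,-0.9,0.1,85]]}}

```text
time: 6.92
tool_pos: [0.5717, 0.2186, 0.1718]
tcp_rot: [[0.993, -0.085, -0.087], [-0.084, -0.996, 0.011], [-0.088, -0.003, -0.996]]
force: [0.5, 0.2, 0.1]
width: 0.0854
grasp_force: 0.0
```

Emit:
{"fn": "arm_command", "kwargs": {"plan": [[4.8,32,0,0,-0.9,0.1,85],[4.8,32,0,0,-0.9,0.1,85],[4.8,32,0,0,-0.9,0.1,85],[4.8,32,0,0,-0.9,0.1,85],[4.8,32,0,0,-0.9,0.1,85],[4.8,32,0,0,-0.9,0.1,85],[4.8,32,0,0,-0.9,0.1,85],[4.8,32,0,0,-0.9,0.1,85]]}}

```text
time: 7.58
tool_pos: [0.5863, -0.04, 0.1658]
tcp_rot: [[0.973, -0.099, -0.211], [-0.097, -0.995, 0.021], [-0.212, -0.0, -0.977]]
force: [-0.5, -0.4, 0.3]
width: 0.0847
grasp_force: 0.0
```

Emit:
{"fn": "arm_command", "kwargs": {"plan": [[4.8,32,0,0,-0.9,0.1,85],[4.8,32,0,0,-0.9,0.1,85],[0,0,0,0,0,0,85],[0,0,0,0,0,0,85],[0,0,0,0,0,0,85],[0,0,0,0,0,0,85],[0,0,0,0,0,0,85],[0,0,0,0,0,0,85]]}}

```text
time: 8.25
tool_pos: [0.5892, -0.1019, 0.1621]
tcp_rot: [[0.965, -0.1, -0.242], [-0.098, -0.995, 0.024], [-0.243, 0.001, -0.97]]
force: [-0.2, 0.9, 0.0]
width: 0.0852
grasp_force: 0.0
```

```bash
cat >> h.py <<'E'
def bands(W,c,col):
    hsv=cv2.cvtColor(c["image"],cv2.COLOR_RGB2HSV)
    if col=="g": m=cv2.inRange(hsv,(50,110,40),(75,255,255))
    else: m=cv2.inRange(hsv,(0,150,90),(6,255,255))|cv2.inRange(hsv,(172,150,90),(180,255,255))
    n,l,s,ce=cv2.connectedComponentsWithStats(m)
    for i in range(1,n):
        if s[i,4]>35:
            k=(l==i)&np.isfinite(W[...,2]);P=W[k]
            if len(P)>20 and .3<np.median(P[:,0])<.8 and abs(np.median(P[:,1]))<.55: print(col,ce[i].round(),s[i,4],np.round(P.mean(0),4),"zmax",np.round(np.percentile(P[:,2],90),3),rect(W,k))
E
python3 - <<'E'
from plan import *
np.set_printoptions(suppress=True,precision=4)
for f in("top0","t1"):
    c=dict(np.load(f+".npz"));bands(cloud(c),c,"g")
c=snap("top","t3");W=cloud(c);bands(W,c,"g");bands(W,c,"r")
o=telemetry.get_obs();print(o["tool_pos"],rc().T@(o["tool_pos"]-CO))
plan([(*cradle(-70,-1.6,2),6,85)])
E
```

```text
g [591.  69.] 376 [ 0.8064 -0.5135  0.1447] zmax 0.151 (array([ 807., -526.]), 214.5, 83.4, 60.7)
g [432. 182.] 109 [ 0.558  -0.0991  0.1056] zmax 0.108 (array([557.2, -98.7]), 47.9, 13.7, 86.4)
g [602.  75.] 254 [ 0.7897 -0.5367  0.1455] zmax 0.152 (array([ 792.7, -544.6]), 186.0, 38.3, 78.5)
g [431. 182.] 101 [ 0.5581 -0.0984  0.1055] zmax 0.108 (array([558.7, -98.6]), 46.9, 12.5, 83.9)
g [603.  76.] 238 [ 0.7888 -0.5384  0.1458] zmax 0.152 (array([ 790.5, -549.4]), 186.7, 33.5, 80.6)
g [429. 188.] 97 [ 0.551  -0.0987  0.0805] zmax 0.083 (array([550.7, -99.4]), 48.2, 13.1, 85.8)
g [208. 208.] 131 [0.5446 0.412  0.0319] zmax 0.034 (array([544.8, 412.6]), 50.2, 14.2, 84.1)
r [268. 190.] 115 [0.582  0.2704 0.0262] zmax 0.028 (array([581.9, 270. ]), 50.1, 14.1, 82.8)
r [308. 193.] 113 [0.569  0.1757 0.0263] zmax 0.028 (array([569.1, 175.8]), 49.2, 13.5, 74.3)
r [265. 260.] 127 [0.4166 0.2829 0.0271] zmax 0.029 (array([416.5, 283. ]), 50.2, 12.9, 81.2)
[ 0.5892 -0.1021  0.1619] [-0.0689  0.0009  0.1161]
6 x [-0.4, 0.4, 19.0, -0.0, -0.1, -0.1, 85]  end [ 0.559 -0.101  0.052] rows 6
```

Emit:
{"fn": "arm_command", "kwargs": {"plan": [[-0.4,0.4,19,0,-0.1,-0.1,85],[-0.4,0.4,19,0,-0.1,-0.1,85],[-0.4,0.4,19,0,-0.1,-0.1,85],[-0.4,0.4,19,0,-0.1,-0.1,85],[-0.4,0.4,19,0,-0.1,-0.1,85],[-0.4,0.4,19,0,-0.1,-0.1,85],[0,0,0,0,0,0,85],[0,0,0,0,0,0,40]]}}

```text
time: 8.97
tool_pos: [0.5576, -0.1019, 0.051]
tcp_rot: [[0.963, -0.092, -0.255], [-0.088, -0.996, 0.026], [-0.257, -0.002, -0.967]]
force: [1.1, -0.1, 0.9]
width: 0.0751
grasp_force: 0.0
```

Emit:
{"fn": "arm_command", "kwargs": {"plan": [[0,0,0,0,0,0,40],[0,0,0,0,0,0,40],[0,0,0,0,0,0,40],[0,0,0,0,0,0,40],[0,0,0,0,0,0,40],[0,0,0,0,0,0,40],[0,0,0,0,0,0,40],[0,0,0,0,0,0,40]]}}

```text
time: 9.63
tool_pos: [0.5597, -0.1024, 0.054]
tcp_rot: [[0.964, -0.092, -0.249], [-0.088, -0.996, 0.025], [-0.251, -0.002, -0.968]]
force: [0.8, 1.3, 5.9]
width: 0.0508
grasp_force: 63.7
```

```bash
sed -i 's/^CO=.*/CO=np.array([.6273,-.1066,.0315])/' plan.py; python3 - <<'E'
from plan import *
o=telemetry.get_obs();p=o["tool_pos"];r=o["tcp_rot"];print(rc().T@(p-CO)*1000)
U=(p+np.array([.2577,-.0244,.966])*.11,r)
plan([(*U,5,40),(*flat(430,422,170,-4.2),18,40),(*flat(430,422,40,-4.2),4,40),(*flat(430,422,10,-4.2),3,40)])
E
```

```text
Traceback (most recent call last):
  File "plan.py", line 4, in rc
    def rc(): return rz(CY)@ry(15)
                        ^^
NameError: name 'CY' is not defined. Did you mean: 'CO'?
```

```bash
sed -i 's/^CO=.*/CO=np.array([.6273,-.1066,.0315]);CY=-5.4/' plan.py; python3 - <<'E'
from plan import *
o=telemetry.get_obs();p=o["tool_pos"];r=o["tcp_rot"];print(rc().T@(p-CO)*1000)
U=(p+np.array([.2577,-.0244,.966])*.11,r)
plan([(*U,5,40),(*flat(430,422,170,-4.2),18,40),(*flat(430,422,40,-4.2),4,40),(*flat(430,422,10,-4.2),3,40)])
E
```

```text
[-71.23575019  -2.13850876   4.25715187]
5 x [0.2, -0.0, -22.0, 0.0, 0.0, 0.0, 40]  end [ 0.588 -0.105  0.16 ] rows 5
18 x [-11.0, -28.5, 1.1, -0.0, 0.8, -0.1, 40]  end [0.43  0.422 0.17 ] rows 23
4 x [0.0, 0.0, 32.4, -0.1, 0.0, 0.2, 40]  end [0.43  0.422 0.04 ] rows 27
3 x [0.1, -0.0, 10.0, 0.0, 0.0, -0.0, 40]  end [0.43  0.422 0.01 ] rows 30
```

Emit:
{"fn": "arm_command", "kwargs": {"plan": [[0.2,0,-22,0,0,0,40],[0.2,0,-22,0,0,0,40],[0.2,0,-22,0,0,0,40],[0.2,0,-22,0,0,0,40],[0.2,0,-22,0,0,0,40],[0,0,0,0,0,0,40],[-11,-28.5,1.1,0,0.8,-0.1,40],[-11,-28.5,1.1,0,0.8,-0.1,40]]}}

```text
time: 10.3
tool_pos: [0.5714, -0.048, 0.1607]
tcp_rot: [[0.97, -0.093, -0.223], [-0.09, -0.996, 0.022], [-0.224, -0.001, -0.974]]
force: [0.0, 0.4, -1.7]
width: 0.0502
grasp_force: 63.4
```

Emit:
{"fn": "arm_command", "kwargs": {"plan": [[-11,-28.5,1.1,0,0.8,-0.1,40],[-11,-28.5,1.1,0,0.8,-0.1,40],[-11,-28.5,1.1,0,0.8,-0.1,40],[-11,-28.5,1.1,0,0.8,-0.1,40],[-11,-28.5,1.1,0,0.8,-0.1,40],[-11,-28.5,1.1,0,0.8,-0.1,40],[-11,-28.5,1.1,0,0.8,-0.1,40],[-11,-28.5,1.1,0,0.8,-0.1,40]]}}

```text
time: 10.97
tool_pos: [0.5006, 0.189, 0.1677]
tcp_rot: [[0.99, -0.075, -0.117], [-0.074, -0.997, 0.014], [-0.118, -0.005, -0.993]]
force: [0.0, 0.3, -2.9]
width: 0.0508
grasp_force: 63.5
```

Emit:
{"fn": "arm_command", "kwargs": {"plan": [[-11,-28.5,1.1,0,0.8,-0.1,40],[-11,-28.5,1.1,0,0.8,-0.1,40],[-11,-28.5,1.1,0,0.8,-0.1,40],[-11,-28.5,1.1,0,0.8,-0.1,40],[-11,-28.5,1.1,0,0.8,-0.1,40],[-11,-28.5,1.1,0,0.8,-0.1,40],[-11,-28.5,1.1,0,0.8,-0.1,40],[-11,-28.5,1.1,0,0.8,-0.1,40]]}}

```text
time: 11.63
tool_pos: [0.4282, 0.4224, 0.1661]
tcp_rot: [[0.998, -0.061, -0.006], [-0.061, -0.998, 0.005], [-0.006, -0.005, -1.0]]
force: [0.4, 0.5, -2.7]
width: 0.0505
grasp_force: 63.5
```

Emit:
{"fn": "arm_command", "kwargs": {"plan": [[0,0,0,0,0,0,40],[0,0,32.4,-0.1,0,0.2,40],[0,0,32.4,-0.1,0,0.2,40],[0,0,32.4,-0.1,0,0.2,40],[0,0,30,-0.1,0,0.2,40],[0,0,0,0,0,0,40],[0,0,0,0,0,0,40],[0,0,0,0,0,0,40]]}}

```text
time: 12.3
tool_pos: [0.4292, 0.4221, 0.0421]
tcp_rot: [[0.997, -0.075, -0.004], [-0.075, -0.997, 0.0], [-0.005, -0.0, -1.0]]
force: [0.0, 1.4, -2.1]
width: 0.0509
grasp_force: 63.8
```

```bash
python3 - <<'E'
from plan import *
c=snap("top","t4");bands(cloud(c),c,"g")
plan([(*flat(430,422,10,-4.2),3,40)])
E
```

```text
g [600.  75.] 268 [ 0.7909 -0.5321  0.145 ] zmax 0.151 (array([ 792.1, -548.3]), 190.2, 39.4, 78.5)
g [208. 208.] 120 [0.5444 0.4125 0.0319] zmax 0.033 (array([544.8, 413.8]), 49.4, 13.4, 86.5)
3 x [0.1, 0.3, 11.1, -0.0, 0.1, -0.0, 40]  end [0.43  0.422 0.01 ] rows 3
```

Emit:
{"fn": "arm_command", "kwargs": {"plan": [[0.1,0.2,11,0,0,0,40],[0.1,0.2,11,0,0,0,40],[0,0,9,0,0,0,40],[0,0,2,0,0,0,40],[0,0,0,0,0,0,40],[0,0,0,0,0,0,66],[0,0,0,0,0,0,66],[0,0,0,0,0,0,66]]}}

```text
time: 13.02
tool_pos: [0.4285, 0.4215, 0.0073]
tcp_rot: [[0.997, -0.075, -0.006], [-0.075, -0.997, -0.001], [-0.006, 0.001, -1.0]]
force: [0.2, -0.3, 0.0]
width: 0.0663
grasp_force: 0.0
```

Emit:
{"fn": "arm_command", "kwargs": {"plan": [[0,0,-20,0,0,0,66],[0,0,-35,0,0,0,75],[0,0,-40,0,0,0,85],[0,10,-30,0,0,0,85],[0,40,0,0,0,0,85],[0,40,0,0,0,0,85],[0,0,0,0,0,0,85],[0,0,0,0,0,0,85]]}}

```text
time: 13.68
tool_pos: [0.4225, 0.3304, 0.1325]
tcp_rot: [[0.997, -0.077, -0.006], [-0.077, -0.997, -0.0], [-0.006, 0.001, -1.0]]
force: [0.5, 0.3, 0.3]
width: 0.0853
grasp_force: 0.0
```

```bash
python3 - <<'E'
from plan import *
c=snap("top","t5");W=cloud(c);bands(W,c,"g");bands(W,c,"r");crop(c,160,120,360,300,4,"t5.png")
print(telemetry.get_obs()["tool_pos"])
E
```

```text
g [602.  76.] 248 [ 0.7892 -0.5383  0.1452] zmax 0.152 (array([ 790.5, -548.2]), 183.3, 34.4, 80.9)
r [268. 190.] 114 [0.582  0.2706 0.0262] zmax 0.028 (array([581.7, 270.2]), 50.5, 13.8, 84.0)
r [308. 193.] 110 [0.569  0.1757 0.0263] zmax 0.029 (array([569.3, 175.3]), 49.0, 14.3, 76.0)
r [341. 254.] 81 [0.4188 0.1082 0.0269] zmax 0.029 (array([418.7, 108.3]), 47.6, 8.6, 52.4)
r [271. 260.] 46 [0.4146 0.2675 0.0266] zmax 0.029 (array([414.6, 269.5]), 21.8, 12.4, 79.1)
[0.42262494 0.33156343 0.13265484]
```

View pics/t5.png

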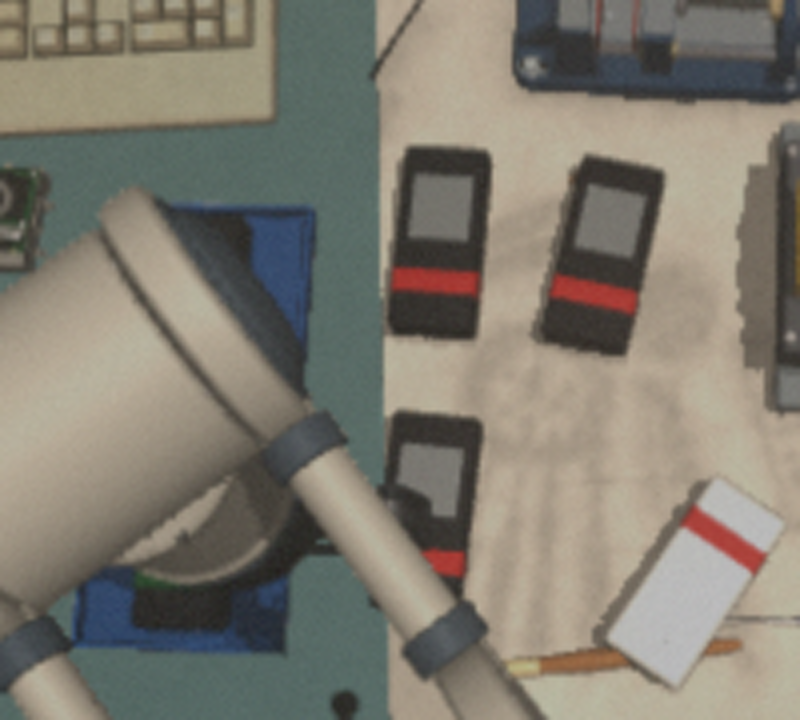

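```bash
python3 - <<'E'
from plan import *
plan([(*flat(583.3,171.7,70,-15.8),9,85),(*flat(583.3,171.7,5,-15.8),5,85)])
E
```

```text
9 x [20.6, 14.6, 6.9, 0.0, 0.0, 1.3, 85]  end [0.583 0.171 0.07 ] rows 9
5 x [0.1, -0.1, 12.9, 0.0, 0.1, -0.1, 85]  end [0.583 0.172 0.005] rows 14
```

Emit:
{"fn": "arm_command", "kwargs": {"plan": [[20.6,14.6,6.9,0,0,1.3,85],[20.6,14.6,6.9,0,0,1.3,85],[20.6,14.6,6.9,0,0,1.3,85],[20.6,14.6,6.9,0,0,1.3,85],[20.6,14.6,6.9,0,0,1.3,85],[20.6,14.6,6.9,0,0,1.3,85],[20.6,14.6,6.9,0,0,1.3,85],[20.6,14.6,6.9,0,0,1.3,85]]}}

```text
time: 14.4
tool_pos: [0.568, 0.1917, 0.0758]
tcp_rot: [[0.967, -0.254, -0.006], [-0.254, -0.967, -0.0], [-0.006, 0.002, -1.0]]
force: [0.2, 0.6, -0.1]
width: 0.085
grasp_force: 0.0
```

Emit:
{"fn": "arm_command", "kwargs": {"plan": [[20.6,14.6,6.9,0,0,1.3,85],[0,0,0,0,0,0,85],[0,0,0,0,0,0,85],[0.1,-0.1,12.9,0,0,0,85],[0.1,-0.1,12.9,0,0,0,85],[0.1,-0.1,12.9,0,0,0,85],[0.1,-0.1,12.9,0,0,0,85],[0.1,-0.1,12.9,0,0,0,85]]}}

```text
time: 15.07
tool_pos: [0.5824, 0.1728, 0.0032]
tcp_rot: [[0.962, -0.275, -0.007], [-0.275, -0.962, -0.001], [-0.007, 0.003, -1.0]]
force: [0.9, -0.8, 0.2]
width: 0.0854
grasp_force: 0.0
```

Emit:
{"fn": "arm_command", "kwargs": {"plan": [[0,0,0,0,0,0,40],[0,0,0,0,0,0,40],[0,0,0,0,0,0,40],[0,0,0,0,0,0,40],[0,0,0,0,0,0,40],[0,0,0,0,0,0,40],[0,0,0,0,0,0,40],[0,0,0,0,0,0,40]]}}

```text
time: 15.73
tool_pos: [0.5837, 0.1723, 0.006]
tcp_rot: [[0.961, -0.276, -0.005], [-0.276, -0.961, -0.0], [-0.004, 0.001, -1.0]]
force: [-0.1, -1.2, 1.7]
width: 0.0505
grasp_force: 66.2
```

```bash
python3 - <<'E'
from plan import *
o=telemetry.get_obs();p=o["tool_pos"];r=o["tcp_rot"];print(p,np.degrees(np.arctan2(r[1,0],r[0,0])),o["width"])
print("ctr in tool",r.T@(np.array([.5958,.1682,p[2]])-p))
U=(p+np.array([0,0,.16]),r)
plan([(*U,5,40),(*cradle(-70-25,-1.5,60),13,40),(*cradle(-70-25,-1.5,9),4,40)])
E
```

```text
[0.58371704 0.1722627  0.00603374] -16.009062885911945 0.050469201609165654
ctr in tool [ 1.27346933e-02  5.72868458e-04 -5.44614321e-05]
5 x [-0.1, 0.0, -32.0, 0.0, 0.0, 0.0, 40]  end [0.584 0.172 0.166] rows 5
13 x [2.1, 21.1, 3.9, -0.1, -1.1, -0.8, 40]  end [ 0.551 -0.101  0.114] rows 18
4 x [-0.1, 0.0, 12.7, -0.0, -0.1, -0.0, 40]  end [ 0.538 -0.1    0.065] rows 22
```

```bash
python3 - <<'E'
from plan import *
o=telemetry.get_obs();p=o["tool_pos"];r=o["tcp_rot"]
U=(p+np.array([0,0,.16]),r)
plan([(*U,5,40),(*cradle(-120,-1.5,60),13,40),(*cradle(-95,-1.5,9),4,40)])
E
```

```text
5 x [-0.1, 0.0, -32.0, 0.0, 0.0, 0.0, 40]  end [0.584 0.172 0.166] rows 5
13 x [0.2, 21.3, 3.6, -0.1, -1.1, -0.8, 40]  end [ 0.527 -0.099  0.121] rows 18
4 x [6.2, -0.0, 12.8, -0.0, -0.1, -0.0, 40]  end [ 0.538 -0.1    0.065] rows 22
```

Emit:
{"fn": "arm_command", "kwargs": {"plan": [[-0.1,0,-32,0,0,0,40],[-0.1,0,-32,0,0,0,40],[-0.1,0,-32,0,0,0,40],[-0.1,0,-32,0,0,0,40],[-0.1,0,-32,0,0,0,40],[0.2,21.3,3.6,-0.1,-1.1,-0.8,40],[0.2,21.3,3.6,-0.1,-1.1,-0.8,40],[0.2,21.3,3.6,-0.1,-1.1,-0.8,40]]}}

```text
time: 16.4
tool_pos: [0.567, 0.1103, 0.155]
tcp_rot: [[0.97, -0.233, -0.063], [-0.233, -0.972, 0.009], [-0.063, 0.006, -0.998]]
force: [0.5, -0.4, -3.4]
width: 0.0506
grasp_force: 65.7
```

Emit:
{"fn": "arm_command", "kwargs": {"plan": [[0.2,21.3,3.6,-0.1,-1.1,-0.8,40],[0.2,21.3,3.6,-0.1,-1.1,-0.8,40],[0.2,21.3,3.6,-0.1,-1.1,-0.8,40],[0.2,21.3,3.6,-0.1,-1.1,-0.8,40],[0.2,21.3,3.6,-0.1,-1.1,-0.8,40],[0.2,21.3,3.6,-0.1,-1.1,-0.8,40],[0.2,21.3,3.6,-0.1,-1.1,-0.8,40],[0.2,21.3,3.6,-0.1,-1.1,-0.8,40]]}}

```text
time: 17.07
tool_pos: [0.5327, -0.0575, 0.1263]
tcp_rot: [[0.968, -0.124, -0.216], [-0.122, -0.992, 0.023], [-0.218, 0.004, -0.976]]
force: [-0.2, -0.1, -3.2]
width: 0.0508
grasp_force: 65.7
```

Emit:
{"fn": "arm_command", "kwargs": {"plan": [[0.2,21.3,3.6,-0.1,-1.1,-0.8,40],[0.2,21.3,3.6,-0.1,-1.1,-0.8,40],[0,0,0,0,0,0,40],[0,0,0,0,0,0,40],[0,0,0,0,0,0,40],[0,0,0,0,0,0,40],[0,0,0,0,0,0,40],[0,0,0,0,0,0,40]]}}

```text
time: 17.73
tool_pos: [0.5272, -0.098, 0.1204]
tcp_rot: [[0.963, -0.096, -0.251], [-0.093, -0.995, 0.023], [-0.252, 0.001, -0.968]]
force: [-0.0, 0.2, -4.2]
width: 0.0507
grasp_force: 65.7
```

```bash
cat >> plan.py <<'E'
def incr():
    o=telemetry.get_obs();p=o["tool_pos"];r=o["tcp_rot"];a=rc().T@r@D
    print("cradle xyz",np.round(rc().T@(p-CO)*1000,1),"rotvec",np.round(np.degrees(R.from_matrix(a).as_rotvec()),1),"F",np.round(rc().T@o["force"],1),"w",round(o["width"],4),o["grasp_force"],"t",o["time"])
E
python3 - <<'E'
from plan import *
incr()
c=snap("top","t6");W=cloud(c);bands(W,c,"r")
plan([(*cradle(-95,-1.5,9),5,40)])
E
```

```text
cradle xyz [-120.    -0.8   59.9] rotvec [-0.  -0.4 -0.1] F [ 1.1  0.2 -4.1] w 0.0507 65.71386337280273 t 17.7333
r [268. 190.] 114 [0.582  0.2706 0.0263] zmax 0.028 (array([581.9, 270. ]), 50.5, 13.1, 82.0)
r [432. 196.] 61 [ 0.519  -0.0834  0.1444] zmax 0.146 (array([519. , -84.4]), 22.9, 11.9, 87.4)
r [265. 260.] 127 [0.4165 0.2829 0.0277] zmax 0.03 (array([416.6, 283. ]), 49.8, 12.9, 81.7)
5 x [5.0, 0.1, 10.2, 0.0, -0.1, -0.0, 40]  end [ 0.538 -0.1    0.065] rows 5
```

Emit:
{"fn": "arm_command", "kwargs": {"plan": [[5,0.1,10.2,0,-0.1,0,40],[5,0.1,10.2,0,-0.1,0,40],[5,0.1,10.2,0,-0.1,0,40],[5,0.1,10.2,0,-0.1,0,40],[5,0.1,10.2,0,-0.1,0,40],[0,0,0,0,0,0,40],[0,0,0,0,0,0,40],[0,0,0,0,0,0,40]]}}

```text
time: 18.45
tool_pos: [0.5379, -0.1003, 0.0638]
tcp_rot: [[0.96, -0.097, -0.261], [-0.094, -0.995, 0.025], [-0.262, 0.001, -0.965]]
force: [-0.2, 0.4, -2.7]
width: 0.0505
grasp_force: 67.1
```

Emit:
{"fn": "arm_command", "kwargs": {"plan": [[4,0,0,0,0,0,40],[4,0,0,0,0,0,40],[4,0,0,0,0,0,40],[3,0,0,0,0,0,40],[0,0,0,0,0,0,40],[0,0,0,0,0,0,40],[0,0,0,0,0,0,40],[0,0,0,0,0,0,40]]}}

```text
time: 19.12
tool_pos: [0.5524, -0.1017, 0.0606]
tcp_rot: [[0.961, -0.097, -0.26], [-0.094, -0.995, 0.024], [-0.262, 0.001, -0.965]]
force: [-0.6, 0.3, -3.2]
width: 0.0506
grasp_force: 67.1
```

```bash
python3 -c "
from plan import *
incr()"
```

```text
cradle xyz [-80.   -2.1   8.6] rotvec [-0.   0.2 -0.2] F [ 0.3  0.2 -3.2] w 0.0506 67.12011694908142 t 19.1167
```

Emit:
{"fn": "arm_command", "kwargs": {"plan": [[2,0,0,0,0,0,40],[2,0,0,0,0,0,40],[2,0,0,0,0,0,40],[2,0,0,0,0,0,40],[1,0,0,0,0,0,40],[1,0,0,0,0,0,40],[0,0,0,0,0,0,40],[0,0,0,0,0,0,40]]}}

```text
time: 19.78
tool_pos: [0.5613, -0.1025, 0.058]
tcp_rot: [[0.96, -0.097, -0.262], [-0.094, -0.995, 0.025], [-0.264, 0.001, -0.965]]
force: [-5.3, 0.4, -0.4]
width: 0.0503
grasp_force: 67.3
```

```bash
python3 -c "
from plan import *
incr()"
```

```text
cradle xyz [-70.7  -2.2   8.5] rotvec [-0.   0.3 -0.2] F [-5.  -0.1 -1.7] w 0.0503 67.27647542953491 t 19.7833
```

Emit:
{"fn": "arm_command", "kwargs": {"plan": [[0.5,0,1,0,0,0,40],[0.5,0,1,0,0,0,40],[0.5,0,1,0,0,0,40],[0.5,0,1,0,0,0,40],[0,0,0,0,0,0,40],[0,0,0,0,0,0,40],[0,0,0,0,0,0,40],[0,0,0,0,0,0,40]]}}

```text
time: 20.45
tool_pos: [0.5609, -0.1025, 0.0565]
tcp_rot: [[0.959, -0.097, -0.265], [-0.094, -0.995, 0.025], [-0.266, 0.001, -0.964]]
force: [-15.6, 2.2, 13.1]
width: 0.0509
grasp_force: 68.4
```

```bash
python3 -c "
from plan import *
incr()"
```

```text
cradle xyz [-70.7  -2.2   6.9] rotvec [-0.   0.4 -0.2] F [-18.6   0.7   8.5] w 0.0509 68.37071657180786 t 20.45
```

Emit:
{"fn": "arm_command", "kwargs": {"plan": [[0,0,0,0,0,0,75],[0,0,0,0,0,0,75],[0,0,0,0,0,0,75],[-1,0,0,0,0,0,80],[0,0,-15,0,0,0,85],[0,0,-30,0,0,0,85],[0,0,-35,0,0,0,85],[0,0,-35,0,0,0,85]]}}

```text
time: 21.12
tool_pos: [0.5918, -0.1053, 0.1653]
tcp_rot: [[0.96, -0.097, -0.262], [-0.093, -0.995, 0.025], [-0.263, 0.001, -0.965]]
force: [0.9, -0.1, 0.8]
width: 0.0849
grasp_force: 0.0
```

```bash
sed -i 's/^CO=.*/CO=np.array([.6273,-.1066,.0323]);CY=-5.4/' plan.py; python3 - <<'E'
from plan import *
c=snap("top","t7");W=cloud(c);bands(W,c,"r");bands(W,c,"g");z=W[...,2]
incr()
u,v=np.meshgrid(np.arange(640),np.arange(400))
m=((z>.016)&(z<.036)&(u>240)&(u<345)&(v>150)).astype(np.uint8)
m=cv2.morphologyEx(m,cv2.MORPH_OPEN,np.ones((3,3)))
n,l,s,ce=cv2.connectedComponentsWithStats(m)
for i in range(1,n):
    if s[i,4]>300: print(ce[i].round(),s[i,4],rect(W,l==i))
crop(c,380,100,480,230,4,"t7.png")
E
```

```text
r [268. 190.] 112 [0.5819 0.2702 0.0259] zmax 0.028 (array([582.1, 270.5]), 49.8, 14.4, 82.6)
r [431. 188.] 124 [ 0.5506 -0.1025  0.0805] zmax 0.083 (array([ 550.4, -101.5]), 50.3, 13.5, 86.6)
r [265. 260.] 128 [0.4165 0.2828 0.0274] zmax 0.029 (array([416.7, 283. ]), 48.9, 13.1, 81.4)
g [603.  76.] 241 [ 0.7887 -0.5393  0.1457] zmax 0.152 (array([ 790.8, -548.4]), 183.7, 29.8, 82.3)
g [208. 208.] 128 [0.5447 0.4126 0.0321] zmax 0.034 (array([544.5, 413.1]), 49.1, 13.1, 87.0)
g [205. 264.] 140 [0.4138 0.4194 0.0317] zmax 0.034 (array([413.8, 419.9]), 51.2, 14.0, 84.8)
cradle xyz [-67.8  -2.3 128.4] rotvec [-0.1 -0.5 -0.2] F [-5.2 -0.1  4.4] w 0.085 0.0 t 21.1667
[269. 179.] 1014 (array([609.7, 267.4]), 116.1, 52.7, -6.8)
[266. 248.] 1131 (array([444.3, 279.8]), 116.2, 52.6, -8.8)
[331. 267.] 977 (array([396.8, 125.5]), 117.3, 52.1, -36.9)
```

View pics/t7.png

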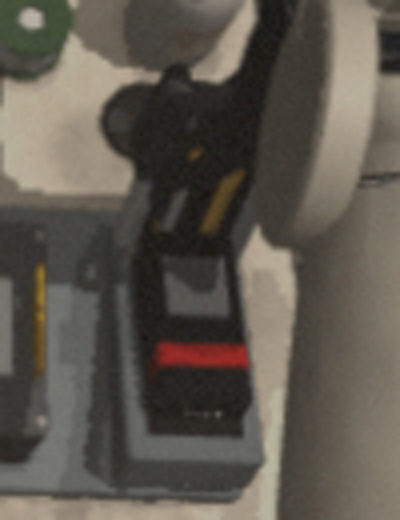

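```bash
python3 - <<'E'
from plan import *
plan([(*flat(596.8,268.9,140,-6.7),13,85),(*flat(596.8,268.9,5,-6.7),5,85)])
E
```

```text
13 x [-2.6, -28.7, 2.9, 0.0, 1.1, 0.1, 85]  end [0.596 0.269 0.14 ] rows 13
5 x [0.2, -0.0, 27.0, 0.1, 0.0, -0.0, 85]  end [0.597 0.269 0.005] rows 18
```

Emit:
{"fn": "arm_command", "kwargs": {"plan": [[-2.6,-28.7,2.9,0,1.1,0.1,85],[-2.6,-28.7,2.9,0,1.1,0.1,85],[-2.6,-28.7,2.9,0,1.1,0.1,85],[-2.6,-28.7,2.9,0,1.1,0.1,85],[-2.6,-28.7,2.9,0,1.1,0.1,85],[-2.6,-28.7,2.9,0,1.1,0.1,85],[-2.6,-28.7,2.9,0,1.1,0.1,85],[-2.6,-28.7,2.9,0,1.1,0.1,85]]}}

```text
time: 21.83
tool_pos: [0.5906, 0.1269, 0.1454]
tcp_rot: [[0.988, -0.11, -0.109], [-0.11, -0.994, 0.009], [-0.109, 0.003, -0.994]]
force: [-0.0, -1.4, -0.9]
width: 0.0848
grasp_force: 0.0
```

Emit:
{"fn": "arm_command", "kwargs": {"plan": [[-2.6,-28.7,2.9,0,1.1,0.1,85],[-2.6,-28.7,2.9,0,1.1,0.1,85],[-2.6,-28.7,2.9,0,1.1,0.1,85],[-2.6,-28.7,2.9,0,1.1,0.1,85],[-2.6,-28.7,2.9,0,1.1,0.1,85],[0,0,0,0,0,0,85],[0,0,0,0,0,0,85],[0,0,0,0,0,0,85]]}}

```text
time: 22.5
tool_pos: [0.5931, 0.2692, 0.1313]
tcp_rot: [[0.993, -0.119, -0.016], [-0.119, -0.993, -0.003], [-0.015, 0.005, -1.0]]
force: [0.2, 0.2, -0.1]
width: 0.0852
grasp_force: 0.0
```

```bash
python3 - <<'E'
from plan import *
c=snap("top","t8");W=cloud(c);bands(W,c,"r")
o=telemetry.get_obs();print(o["tool_pos"],o["tcp_rot"][:,0])
plan([(*flat(596.8,268.9,5,-6.7),5,85)])
E
```

```text
r [268. 190.] 103 [0.5817 0.27   0.0262] zmax 0.028 (array([582., 270.]), 49.5, 13.0, 82.9)
r [430. 188.] 124 [ 0.5507 -0.1022  0.0805] zmax 0.083 (array([ 550.1, -101.5]), 51.9, 13.9, 87.8)
[0.5933484  0.26869447 0.13156203] [ 0.99269633 -0.11972247 -0.01485023]
5 x [0.9, -0.1, 25.3, 0.1, 0.2, -0.0, 85]  end [0.597 0.269 0.005] rows 5
```

Emit:
{"fn": "arm_command", "kwargs": {"plan": [[0.9,-0.1,25.3,0.1,0.2,0,85],[0.9,-0.1,25.3,0.1,0.2,0,85],[0.9,-0.1,25.3,0.1,0.2,0,85],[0.9,-0.1,25.3,0.1,0.2,0,85],[0.9,-0.1,25.3,0.1,0.2,0,85],[0,0,0,0,0,0,85],[0,0,0,0,0,0,40],[0,0,0,0,0,0,40]]}}

```text
time: 23.22
tool_pos: [0.5977, 0.2691, 0.007]
tcp_rot: [[0.993, -0.12, 0.005], [-0.12, -0.993, 0.005], [0.004, -0.006, -1.0]]
force: [-0.1, 0.1, 0.7]
width: 0.0637
grasp_force: 0.0
```

Emit:
{"fn": "arm_command", "kwargs": {"plan": [[0,0,0,0,0,0,40],[0,0,0,0,0,0,40],[0,0,0,0,0,0,40],[0,0,0,0,0,0,40],[0,0,0,0,0,0,40],[0,0,0,0,0,0,40],[0,0,0,0,0,0,40],[0,0,0,0,0,0,40]]}}

```text
time: 23.88
tool_pos: [0.5984, 0.2701, 0.0085]
tcp_rot: [[0.993, -0.119, 0.008], [-0.119, -0.993, 0.006], [0.007, -0.007, -1.0]]
force: [-0.0, -0.3, 6.3]
width: 0.0501
grasp_force: 66.7
```

```bash
python3 - <<'E'
from plan import *
o=telemetry.get_obs();p=o["tool_pos"];r=o["tcp_rot"];print(p,"ctr in tool",r.T@(np.array([.6097,.2674,p[2]])-p))
U=(p+np.array([0,0,.18]),r)
plan([(*U,5,40),(*cradle(-120,-2.1,80),15,40),(*cradle(-95,-2.1,35),5,40)])
E
```

```text
[0.59842139 0.27009649 0.00850469] ctr in tool [1.15192509e-02 1.33391339e-03 7.59660985e-05]
5 x [0.3, -0.2, -36.0, 0.0, 0.0, 0.0, 40]  end [0.599 0.27  0.189] rows 5
15 x [-1.4, 25.0, 3.2, -0.0, -1.0, -0.1, 40]  end [ 0.532 -0.1    0.14 ] rows 20
5 x [4.9, 0.0, 9.0, -0.1, -0.1, 0.0, 40]  end [ 0.545 -0.101  0.091] rows 25
```

Emit:
{"fn": "arm_command", "kwargs": {"plan": [[0.3,-0.2,-36,0,0,0,40],[0.3,-0.2,-36,0,0,0,40],[0.3,-0.2,-36,0,0,0,40],[0.3,-0.2,-36,0,0,0,40],[0.3,-0.2,-36,0,0,0,40],[-1.4,25,3.2,0,-1,-0.1,40],[-1.4,25,3.2,0,-1,-0.1,40],[-1.4,25,3.2,0,-1,-0.1,40]]}}

```text
time: 24.55
tool_pos: [0.5845, 0.1954, 0.1765]
tcp_rot: [[0.993, -0.112, -0.048], [-0.112, -0.994, 0.011], [-0.048, -0.006, -0.999]]
force: [0.5, -1.4, -3.5]
width: 0.0504
grasp_force: 65.6
```

Emit:
{"fn": "arm_command", "kwargs": {"plan": [[-1.4,25,3.2,0,-1,-0.1,40],[-1.4,25,3.2,0,-1,-0.1,40],[-1.4,25,3.2,0,-1,-0.1,40],[-1.4,25,3.2,0,-1,-0.1,40],[-1.4,25,3.2,0,-1,-0.1,40],[-1.4,25,3.2,0,-1,-0.1,40],[-1.4,25,3.2,0,-1,-0.1,40],[-1.4,25,3.2,0,-1,-0.1,40]]}}

```text
time: 25.22
tool_pos: [0.5488, -0.0027, 0.15]
tcp_rot: [[0.977, -0.1, -0.187], [-0.097, -0.995, 0.025], [-0.189, -0.007, -0.982]]
force: [0.2, -1.5, -3.5]
width: 0.0505
grasp_force: 65.6
```

Emit:
{"fn": "arm_command", "kwargs": {"plan": [[-1.4,25,3.2,0,-1,-0.1,40],[-1.4,25,3.2,0,-1,-0.1,40],[-1.4,25,3.2,0,-1,-0.1,40],[-1.4,25,3.2,0,-1,-0.1,40],[0,0,0,0,0,0,40],[0,0,0,0,0,0,40],[0,0,0,0,0,0,40],[0,0,0,0,0,0,40]]}}

```text
time: 25.88
tool_pos: [0.5315, -0.0992, 0.1383]
tcp_rot: [[0.963, -0.092, -0.254], [-0.087, -0.996, 0.032], [-0.255, -0.008, -0.967]]
force: [0.5, 0.7, -3.6]
width: 0.0504
grasp_force: 65.6
```

```bash
python3 - <<'E'
from plan import *
incr()
c=snap("top","t9");W=cloud(c);bands(W,c,"r")
plan([(*cradle(-95,-2.1,39),5,40),(*cradle(-75,-2.1,39),5,40)])
E
```

```text
cradle xyz [-120.2   -1.7   77.5] rotvec [ 0.4 -0.2  0.2] F [ 1.4  0.7 -3.3] w 0.0504 65.58902263641357 t 25.8833
r [435. 192.] 76 [ 0.5214 -0.0858  0.1605] zmax 0.162 (array([521.5, -86.2]), 26.0, 12.4, 86.5)
r [265. 260.] 127 [0.4166 0.2828 0.027 ] zmax 0.029 (array([416.6, 283.1]), 49.6, 13.1, 81.8)
5 x [5.0, 0.2, 7.7, -0.1, -0.0, 0.0, 40]  end [ 0.546 -0.101  0.095] rows 5
5 x [4.0, -0.0, 0.0, 0.0, -0.0, 0.0, 40]  end [ 0.565 -0.103  0.09 ] rows 10
```

Emit:
{"fn": "arm_command", "kwargs": {"plan": [[5,0.2,7.7,-0.1,0,0,40],[5,0.2,7.7,-0.1,0,0,40],[5,0.2,7.7,-0.1,0,0,40],[5,0.2,7.7,-0.1,0,0,40],[5,0.2,7.7,0,0,0,40],[0,0,0,0,0,0,40],[4,0,0,0,0,0,40],[4,0,0,0,0,0,40]]}}

```text
time: 26.6
tool_pos: [0.5535, -0.103, 0.0924]
tcp_rot: [[0.963, -0.092, -0.255], [-0.088, -0.996, 0.025], [-0.256, -0.001, -0.967]]
force: [1.0, 0.3, -3.0]
width: 0.0504
grasp_force: 65.5
```

Emit:
{"fn": "arm_command", "kwargs": {"plan": [[4,0,0,0,0,0,40],[3,0,0,0,0,0,40],[2,0,0,0,0,0,40],[2,0,0,0,0,0,40],[2,0,0,0,0,0,40],[2,0,0,0,0,0,40],[2,0,0,0,0,0,40],[0,0,0,0,0,0,40]]}}

```text
time: 27.27
tool_pos: [0.5697, -0.1044, 0.0877]
tcp_rot: [[0.963, -0.091, -0.255], [-0.088, -0.996, 0.025], [-0.256, -0.001, -0.967]]
force: [0.0, 0.2, -2.5]
width: 0.0505
grasp_force: 65.6
```

```bash
python3 -c "
from plan import *
incr()"
```

```text
cradle xyz [-69.9  -3.3  38.6] rotvec [ 0.  -0.1  0.2] F [ 0.7  0.3 -2.4] w 0.0505 65.59619307518005 t 27.2667
```

Emit:
{"fn": "arm_command", "kwargs": {"plan": [[1,-0.5,0,0,0,0,40],[1,-0.5,0,0,0,0,40],[1,0,0,0,0,0,40],[1,0,0,0,0,0,40],[1,0,0,0,0,0,40],[0,0,0,0,0,0,40],[0,0,0,0,0,0,40],[0,0,0,0,0,0,40]]}}

```text
time: 27.93
tool_pos: [0.57, -0.1042, 0.0877]
tcp_rot: [[0.96, -0.093, -0.266], [-0.089, -0.996, 0.025], [-0.267, -0.0, -0.964]]
force: [-19.5, 0.2, 6.2]
width: 0.0503
grasp_force: 66.0
```

```bash
python3 -c "
from plan import *
incr()"
```

```text
cradle xyz [-69.6  -3.   38.7] rotvec [-0.   0.5  0.1] F [-20.4  -1.6   1. ] w 0.0503 66.03145122528076 t 27.9333
```

Emit:
{"fn": "arm_command", "kwargs": {"plan": [[-1.5,0,1,0,0,0,40],[0,0,1,0,0,0,40],[0,0,1,0,0,0,40],[0,0,1,0,0,0,40],[0,0,1,0,0,0,40],[0,0,0.5,0,0,0,40],[0,0,0,0,0,0,40],[0,0,0,0,0,0,40]]}}

```text
time: 28.6
tool_pos: [0.5692, -0.104, 0.085]
tcp_rot: [[0.961, -0.092, -0.259], [-0.089, -0.996, 0.024], [-0.26, -0.0, -0.966]]
force: [-15.1, -0.2, 12.4]
width: 0.0507
grasp_force: 66.9
```

```bash
python3 -c "
from plan import *
incr()"
```

```text
cradle xyz [-69.7  -2.9  35.9] rotvec [-0.   0.1  0.1] F [-17.7  -1.6   8.1] w 0.0507 66.87583923339844 t 28.6
```

Emit:
{"fn": "arm_command", "kwargs": {"plan": [[0,0,0,0,0,0,75],[0,0,0,0,0,0,75],[0,0,0,0,0,0,75],[-1,0,0,0,0,0,80],[0,0,-15,0,0,0,85],[0,0,-30,0,0,0,85],[0,0,-35,0,0,0,85],[0,0,-20,0,0,0,85]]}}

```text
time: 29.27
tool_pos: [0.5971, -0.1061, 0.182]
tcp_rot: [[0.963, -0.091, -0.252], [-0.088, -0.996, 0.024], [-0.253, -0.001, -0.967]]
force: [0.1, 0.0, 0.5]
width: 0.0853
grasp_force: 0.0
```

```bash
python3 - <<'E'
from plan import *
c=snap("top","t10");W=cloud(c);bands(W,c,"r");bands(W,c,"g");z=W[...,2]
incr()
u,v=np.meshgrid(np.arange(640),np.arange(400))
m=((z>.016)&(z<.036)&(u>240)&(u<345)&(v>150)).astype(np.uint8)
m=cv2.morphologyEx(m,cv2.MORPH_OPEN,np.ones((3,3)))
n,l,s,ce=cv2.connectedComponentsWithStats(m)
for i in range(1,n):
    if s[i,4]>300: print(ce[i].round(),s[i,4],rect(W,l==i))
crop(c,380,100,480,230,4,"t10.png")
t=np.array([444.3,279.8])-13*np.array([np.cos(np.radians(8.9)),-np.sin(np.radians(8.9))])
print(t)
plan([(*flat(*t,140,-8.9),14,85),(*flat(*t,4,-8.9),5,85)])
E
```

```text
r [433. 183.] 125 [ 0.5572 -0.1024  0.1057] zmax 0.108 (array([ 557.4, -103.3]), 48.5, 13.5, 87.3)
r [265. 260.] 127 [0.4165 0.2829 0.0271] zmax 0.03 (array([416.7, 283. ]), 49.3, 13.1, 81.2)
g [604.  75.] 229 [ 0.7906 -0.543   0.1461] zmax 0.152 (array([ 794.1, -544.5]), 190.4, 45.8, 75.6)
g [208. 208.] 127 [0.5446 0.4128 0.0318] zmax 0.034 (array([544.7, 413.2]), 49.1, 13.4, 87.5)
g [205. 264.] 140 [0.4138 0.4195 0.0316] zmax 0.034 (array([413.9, 420.1]), 50.9, 13.8, 84.6)
cradle xyz [-67.4  -2.5 140.8] rotvec [-0.  -0.7  0.2] F [-1.5  0.2  2.6] w 0.085 0.0 t 29.3167
[266. 248.] 1143 (array([444.3, 279.8]), 116.4, 52.5, -9.1)
[331. 267.] 983 (array([396.8, 125.4]), 117.4, 52.1, -37.1)
[431.45652174 281.81123502]
14 x [-14.8, -26.1, 5.2, 0.0, 1.0, 0.3, 85]  end [0.431 0.283 0.14 ] rows 14
5 x [0.1, -0.0, 27.2, 0.1, 0.1, -0.1, 85]  end [0.431 0.282 0.004] rows 19
```

View pics/t10.png

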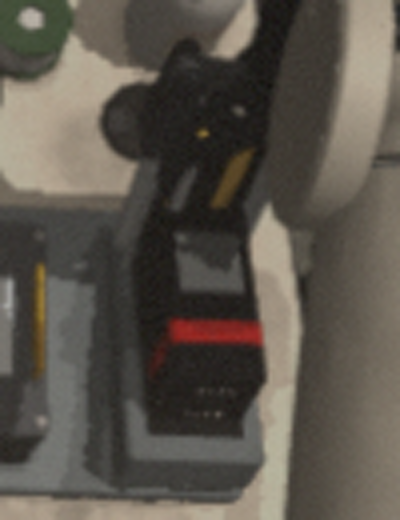

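Emit:
{"fn": "arm_command", "kwargs": {"plan": [[-14.8,-26.1,5.2,0,1,0.3,85],[-14.8,-26.1,5.2,0,1,0.3,85],[-14.8,-26.1,5.2,0,1,0.3,85],[-14.8,-26.1,5.2,0,1,0.3,85],[-14.8,-26.1,5.2,0,1,0.3,85],[-14.8,-26.1,5.2,0,1,0.3,85],[-14.8,-26.1,5.2,0,1,0.3,85],[-14.8,-26.1,5.2,0,1,0.3,85]]}}

```text
time: 29.98
tool_pos: [0.4946, 0.1163, 0.1602]
tcp_rot: [[0.984, -0.133, -0.118], [-0.133, -0.991, 0.009], [-0.118, 0.006, -0.993]]
force: [0.4, 1.1, 0.4]
width: 0.0853
grasp_force: 0.0
```

Emit:
{"fn": "arm_command", "kwargs": {"plan": [[-14.8,-26.1,5.2,0,1,0.3,85],[-14.8,-26.1,5.2,0,1,0.3,85],[-14.8,-26.1,5.2,0,1,0.3,85],[-14.8,-26.1,5.2,0,1,0.3,85],[-14.8,-26.1,5.2,0,1,0.3,85],[-14.8,-26.1,5.2,0,1,0.3,85],[0,0,0,0,0,0,85],[0,0,0,0,0,0,85]]}}

```text
time: 30.65
tool_pos: [0.4272, 0.284, 0.1343]
tcp_rot: [[0.987, -0.16, -0.016], [-0.16, -0.987, -0.007], [-0.015, 0.009, -1.0]]
force: [1.5, 0.3, -0.0]
width: 0.0845
grasp_force: 0.0
```

```bash
python3 - <<'E'
from plan import *
c=snap("top","t11");W=cloud(c);bands(W,c,"r")
o=telemetry.get_obs();print(o["tool_pos"],o["tcp_rot"][:,0])
plan([(*flat(431.5,281.8,4,-8.9),5,85)])
E
```

```text
r [434. 182.] 129 [ 0.5573 -0.1029  0.1058] zmax 0.108 (array([ 557.1, -102.9]), 48.6, 13.8, 88.0)
r [340. 254.] 83 [0.4188 0.1083 0.0272] zmax 0.029 (array([418.7, 108.2]), 47.6, 9.0, 52.6)
r [266. 260.] 84 [0.4143 0.2786 0.0301] zmax 0.03 (array([415.7, 281.3]), 44.3, 26.1, 62.9)
[0.42796288 0.28306968 0.13466556] [ 0.98671425 -0.1618096  -0.01458249]
5 x [0.9, -0.0, 26.1, 0.1, 0.2, -0.1, 85]  end [0.431 0.282 0.004] rows 5
```

Emit:
{"fn": "arm_command", "kwargs": {"plan": [[0.9,0,26.1,0.1,0.2,-0.1,85],[0.9,0,26.1,0.1,0.2,-0.1,85],[0.9,0,26.1,0.1,0.2,-0.1,85],[0.9,0,26.1,0.1,0.2,-0.1,85],[0.9,0,26.1,0.1,0.2,-0.1,85],[0,0,0,0,0,0,85],[0,0,0,0,0,0,40],[0,0,0,0,0,0,40]]}}

```text
time: 31.37
tool_pos: [0.4329, 0.2814, 0.0062]
tcp_rot: [[0.988, -0.156, 0.005], [-0.156, -0.988, 0.0], [0.005, -0.001, -1.0]]
force: [-0.1, -0.2, 0.1]
width: 0.0638
grasp_force: 0.0
```

Emit:
{"fn": "arm_command", "kwargs": {"plan": [[0,0,0,0,0,0,40],[0,0,0,0,0,0,40],[0,0,0,0,0,0,40],[0,0,0,0,0,0,40],[0,0,0,0,0,0,40],[0,0,0,0,0,0,40],[0,0,0,0,0,0,40],[0,0,0,0,0,0,40]]}}

```text
time: 32.03
tool_pos: [0.4336, 0.2823, 0.0076]
tcp_rot: [[0.988, -0.155, 0.008], [-0.155, -0.988, 0.001], [0.008, -0.003, -1.0]]
force: [0.8, -2.4, 6.1]
width: 0.0505
grasp_force: 63.9
```

```bash
python3 - <<'E'
from plan import *
o=telemetry.get_obs();p=o["tool_pos"];r=o["tcp_rot"];print(p,r,"ctr in tool",r.T@(np.array([.4443,.2798,p[2]])-p))
U=(p+np.array([0,0,.20]),r)
plan([(*U,6,40),(*cradle(-120,-2.3,100),14,40),(*cradle(-95,-2.3,63),5,40)])
E
```

```text
[0.43360347 0.28228671 0.00757373] [[ 0.98788703 -0.15497213  0.00792778]
 [-0.15498816 -0.98791527  0.00144602]
 [ 0.00760788 -0.00265722 -0.99996753]] ctr in tool [1.09523700e-02 7.98997461e-04 8.12038933e-05]
6 x [0.3, -0.1, -33.3, 0.0, 0.0, 0.0, 40]  end [0.434 0.282 0.207] rows 6
14 x [11.3, 26.1, 2.0, -0.0, -1.1, -0.2, 40]  end [ 0.537 -0.1    0.16 ] rows 20
5 x [5.0, 0.1, 7.3, -0.1, -0.0, -0.1, 40]  end [ 0.552 -0.102  0.118] rows 25
```

Emit:
{"fn": "arm_command", "kwargs": {"plan": [[0.3,-0.1,-33.3,0,0,0,40],[0.3,-0.1,-33.3,0,0,0,40],[0.3,-0.1,-33.3,0,0,0,40],[0.3,-0.1,-33.3,0,0,0,40],[0.3,-0.1,-33.3,0,0,0,40],[0.3,-0.1,-33.3,0,0,0,40],[11.3,26.1,2,0,-1.1,-0.2,40],[11.3,26.1,2,0,-1.1,-0.2,40]]}}

```text
time: 32.7
tool_pos: [0.448, 0.2281, 0.2045]
tcp_rot: [[0.989, -0.144, -0.029], [-0.144, -0.99, 0.009], [-0.03, -0.004, -1.0]]
force: [0.3, -1.6, -3.7]
width: 0.0512
grasp_force: 64.1
```

Emit:
{"fn": "arm_command", "kwargs": {"plan": [[11.3,26.1,2,0,-1.1,-0.2,40],[11.3,26.1,2,0,-1.1,-0.2,40],[11.3,26.1,2,0,-1.1,-0.2,40],[11.3,26.1,2,0,-1.1,-0.2,40],[11.3,26.1,2,0,-1.1,-0.2,40],[11.3,26.1,2,0,-1.1,-0.2,40],[11.3,26.1,2,0,-1.1,-0.2,40],[11.3,26.1,2,0,-1.1,-0.2,40]]}}

```text
time: 33.37
tool_pos: [0.5066, 0.0069, 0.1752]
tcp_rot: [[0.975, -0.12, -0.186], [-0.117, -0.993, 0.026], [-0.187, -0.004, -0.982]]
force: [0.8, 1.0, -2.3]
width: 0.0506
grasp_force: 64.1
```

Emit:
{"fn": "arm_command", "kwargs": {"plan": [[11.3,26.1,2,0,-1.1,-0.2,40],[11.3,26.1,2,0,-1.1,-0.2,40],[11.3,26.1,2,0,-1.1,-0.2,40],[11.3,26.1,2,0,-1.1,-0.2,40],[0,0,0,0,0,0,40],[0,0,0,0,0,0,40],[0,0,0,0,0,0,40],[0,0,0,0,0,0,40]]}}

```text
time: 34.03
tool_pos: [0.5364, -0.0994, 0.1574]
tcp_rot: [[0.96, -0.106, -0.259], [-0.1, -0.994, 0.034], [-0.261, -0.007, -0.965]]
force: [0.2, -0.2, -3.0]
width: 0.0508
grasp_force: 64.2
```

```bash
python3 - <<'E'
from plan import *
incr()
c=snap("top","t12");W=cloud(c);bands(W,c,"r")
plan([(*cradle(-95,-2.3,65),5,40),(*cradle(-74,-2.3,65),5,40)])
E
```

```text
cradle xyz [-120.4   -1.4   97.2] rotvec [ 0.5  0.2 -0.6] F [ 1.  -0.2 -2.9] w 0.0508 64.16496826219372 t 34.0333
r [438. 187.] 71 [ 0.5272 -0.0865  0.1823] zmax 0.185 (array([527. , -86.9]), 25.7, 13.2, 81.7)
5 x [5.1, 0.2, 6.4, -0.1, 0.0, -0.1, 40]  end [ 0.553 -0.102  0.12 ] rows 5
5 x [4.2, 0.0, 0.0, -0.0, 0.0, -0.0, 40]  end [ 0.573 -0.104  0.114] rows 10
```

Emit:
{"fn": "arm_command", "kwargs": {"plan": [[5.1,0,6.4,-0.1,0,-0.1,40],[5.1,0,6.4,-0.1,0,-0.1,40],[5.1,0,6.4,-0.1,0,-0.1,40],[5.1,0,6.4,-0.1,0,-0.1,40],[5.1,0,6.4,-0.1,0,-0.1,40],[0,0,0,0,0,0,40],[4,0,0,0,0,0,40],[4,0,0,0,0,0,40]]}}

```text
time: 34.75
tool_pos: [0.5605, -0.1026, 0.1171]
tcp_rot: [[0.961, -0.096, -0.261], [-0.093, -0.995, 0.026], [-0.262, -0.0, -0.965]]
force: [0.2, 0.1, -3.2]
width: 0.0508
grasp_force: 64.1
```

Emit:
{"fn": "arm_command", "kwargs": {"plan": [[4,0,0,0,0,0,40],[4,0,0,0,0,0,40],[2,0,0,0,0,0,40],[2,0,0,0,0,0,40],[2,0,0,0,0,0,40],[1,0,0,0,0,0,40],[0,0,0,0,0,0,40],[0,0,0,0,0,0,40]]}}

```text
time: 35.42
tool_pos: [0.5746, -0.1039, 0.113]
tcp_rot: [[0.96, -0.096, -0.261], [-0.093, -0.995, 0.026], [-0.263, -0.0, -0.965]]
force: [-0.5, 0.4, -2.4]
width: 0.051
grasp_force: 64.1
```

```bash
python3 -c "
from plan import *
incr()"
```

```text
cradle xyz [-71.9  -2.2  64.3] rotvec [ 0.1  0.2 -0.1] F [ 0.1  0.3 -2.5] w 0.051 64.13047796697356 t 35.4167
```

Emit:
{"fn": "arm_command", "kwargs": {"plan": [[1,0,0,0,0,0,40],[1,0,0,0,0,0,40],[1,0,0,0,0,0,40],[1,0,0,0,0,0,40],[1,0,0,0,0,0,40],[0,0,0,0,0,0,40],[0,0,0,0,0,0,40],[0,0,0,0,0,0,40]]}}

```text
time: 36.08
tool_pos: [0.5769, -0.1042, 0.1125]
tcp_rot: [[0.959, -0.096, -0.268], [-0.093, -0.995, 0.026], [-0.269, -0.0, -0.963]]
force: [-12.5, 0.2, 2.9]
width: 0.0506
grasp_force: 64.4
```

```bash
python3 -c "
from plan import *
incr()"
```

```text
cradle xyz [-69.5  -2.3  64.4] rotvec [ 0.1  0.6 -0.1] F [-12.8  -1.   -0.4] w 0.0506 64.42144882748835 t 36.0833
```

Emit:
{"fn": "arm_command", "kwargs": {"plan": [[0,0,1,0,0,0,40],[0,0,1,0,0,0,40],[0,0,1,0,0,0,40],[0,0,1,0,0,0,40],[0,0,0.5,0,0,0,40],[0,0,0,0,0,0,40],[0,0,0,0,0,0,40],[0,0,0,0,0,0,40]]}}

```text
time: 36.75
tool_pos: [0.5762, -0.1042, 0.1096]
tcp_rot: [[0.959, -0.096, -0.265], [-0.093, -0.995, 0.026], [-0.267, -0.0, -0.964]]
force: [-12.7, 1.0, 8.0]
width: 0.0511
grasp_force: 65.0
```

```bash
python3 -c "
from plan import *
incr()"
```

```text
cradle xyz [-69.4  -2.4  61.5] rotvec [ 0.   0.5 -0.1] F [-14.4  -0.2   4.4] w 0.0511 64.99789067194797 t 36.75
```

Emit:
{"fn": "arm_command", "kwargs": {"plan": [[0,0,0,0,0,0,75],[0,0,0,0,0,0,75],[0,0,0,0,0,0,75],[-1,0,0,0,0,0,80],[0,0,-15,0,0,0,85],[0,0,-30,0,0,0,85],[0,0,-35,0,0,0,85],[0,0,0,0,0,0,85]]}}

```text
time: 37.42
tool_pos: [0.6008, -0.1067, 0.1923]
tcp_rot: [[0.963, -0.096, -0.251], [-0.093, -0.995, 0.023], [-0.252, 0.001, -0.968]]
force: [1.0, -0.1, 2.0]
width: 0.0851
grasp_force: 0.0
```

```bash
python3 - <<'E'
from plan import *
incr()
n=np.array([.9956,-.0941]);pv=np.array([581.3,22.3])
f=lambda d,z:flat(*(pv+d*n),z,-5.4)
plan([(*f(-65,160),9,20),(*f(-65,82),4,0),(*f(-25,82),4,0)])
E
```

```text
cradle xyz [-66.9  -2.6 147.7] rotvec [-0.  -0.4 -0.1] F [ 0.5 -0.   2.2] w 0.0851 0.0 t 37.4167
9 x [-10.2, -14.0, 5.1, 0.0, 1.6, -0.0, 20]  end [0.516 0.028 0.16 ] rows 9
4 x [0.2, -0.1, 19.5, 0.0, 0.0, -0.0, 0]  end [0.517 0.028 0.082] rows 13
4 x [10.0, -0.0, -0.1, 0.0, 0.0, -0.0, 0]  end [0.557 0.024 0.082] rows 17
```

Emit:
{"fn": "arm_command", "kwargs": {"plan": [[-10.2,-14,5.1,0,1.6,0,85],[-10.2,-14,5.1,0,1.6,0,85],[-10.2,-14,5.1,0,1.6,0,40],[-10.2,-14,5.1,0,1.6,0,0],[-10.2,-14,5.1,0,1.6,0,0],[-10.2,-14,5.1,0,1.6,0,0],[-10.2,-14,5.1,0,1.6,0,0],[-10.2,-14,5.1,0,1.6,0,0]]}}

```text
time: 38.08
tool_pos: [0.5219, 0.0143, 0.1583]
tcp_rot: [[0.995, -0.096, -0.04], [-0.096, -0.995, 0.004], [-0.04, -0.001, -0.999]]
force: [-0.7, 1.3, -0.1]
width: 0.0117
grasp_force: 0.0
```

Emit:
{"fn": "arm_command", "kwargs": {"plan": [[-10.2,-14,5.1,0,1.6,0,0],[0,0,0,0,0,0,0],[0,0,0,0,0,0,0],[0,0,0,0,0,0,0],[0,0,0,0,0,0,0],[0,0,0,0,0,0,0],[0,0,0,0,0,0,0],[0,0,0,0,0,0,0]]}}

```text
time: 38.75
tool_pos: [0.5136, 0.0282, 0.1536]
tcp_rot: [[0.995, -0.097, -0.014], [-0.097, -0.995, 0.002], [-0.015, -0.0, -1.0]]
force: [0.5, -0.3, 0.2]
width: -0.0002
grasp_force: 0.0
```

```bash
python3 - <<'E'
from plan import *
c=snap("top","t13");W=cloud(c);z=W[...,2];bands(W,c,"r");bands(W,c,"g")
u,v=np.meshgrid(np.arange(640),np.arange(400))
t=(z>.080)&(z<.1)&(u>360)&(u<385)&(abs(W[...,0]-.58)<.03)&(abs(W[...,1]-.022)<.015)
print("toggle",t.sum(),W[t].mean(0) if t.any() else 0)
a=dict(np.load("top0.npz"));crop(c,340,100,470,230,4.5,"t13.png")
n=np.array([.9956,-.0941]);pv=np.array([581.3,22.3])
f=lambda d,z:flat(*(pv+d*n),z,-5.4)
plan([(*f(-65,82),5,0),(*f(-25,82),5,0)])
E
```

```text
r [437. 176.] 124 [ 0.5638 -0.1037  0.1308] zmax 0.133 (array([ 563.6, -102. ]), 49.3, 13.6, 87.6)
r [341. 254.] 85 [0.4188 0.1082 0.0269] zmax 0.029 (array([418.8, 108.1]), 47.5, 9.9, 53.0)
g [595.  72.] 302 [ 0.7994 -0.522   0.145 ] zmax 0.152 (array([ 801.8, -533. ]), 211.0, 75.9, 65.3)
g [209. 206.] 124 [0.549  0.4109 0.0319] zmax 0.034 (array([548.8, 412.6]), 50.5, 15.3, 89.1)
g [212. 255.] 135 [0.432  0.4036 0.0317] zmax 0.034 (array([432.5, 403.3]), 51.3, 14.0, 88.8)
toggle 0 0
5 x [0.7, -0.1, 14.3, -0.0, 0.2, -0.0, 0]  end [0.516 0.028 0.082] rows 5
5 x [8.0, -0.0, 0.0, -0.0, -0.0, -0.0, 0]  end [0.556 0.025 0.082] rows 10
```

View pics/t13.png

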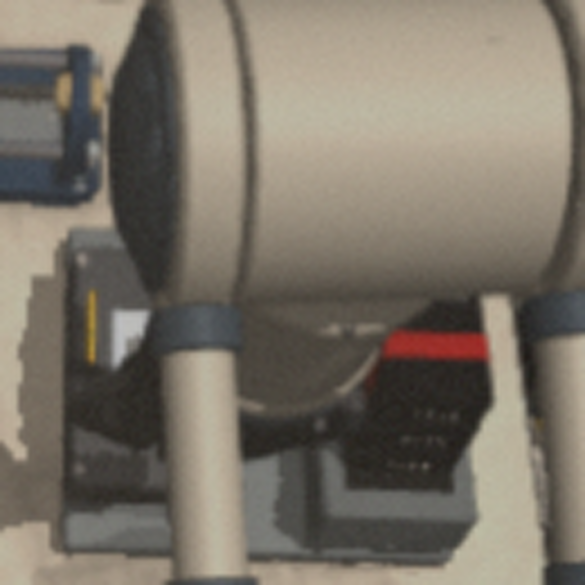

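Emit:
{"fn": "arm_command", "kwargs": {"plan": [[0.7,-0.1,14.3,0,0.2,0,0],[0.7,-0.1,14.3,0,0.2,0,0],[0.7,-0.1,14.3,0,0.2,0,0],[0.7,-0.1,14.3,0,0.2,0,0],[0.7,-0.1,14.3,0,0.2,0,0],[0,0,0,0,0,0,0],[0,0,0,0,0,0,0],[0,0,0,0,0,0,0]]}}

```text
time: 39.47
tool_pos: [0.5167, 0.0288, 0.0831]
tcp_rot: [[0.995, -0.096, 0.004], [-0.096, -0.995, -0.0], [0.004, -0.0, -1.0]]
force: [-0.4, 0.0, -0.8]
width: 0.0002
grasp_force: 0.0
```

Emit:
{"fn": "arm_command", "kwargs": {"plan": [[5,0,0,0,0,0,0],[5,0,0,0,0,0,0],[5,0,0,0,0,0,0],[5,0,0,0,0,0,0],[4,0,0,0,0,0,0],[3,0,0,0,0,0,0],[3,0,0,0,0,0,0],[3,0,0,0,0,0,0]]}}

```text
time: 40.13
tool_pos: [0.5494, 0.0256, 0.0821]
tcp_rot: [[0.995, -0.096, 0.003], [-0.096, -0.995, 0.0], [0.003, -0.0, -1.0]]
force: [0.2, 0.5, -0.4]
width: -0.0002
grasp_force: 0.0
```

Emit:
{"fn": "arm_command", "kwargs": {"plan": [[2,0,0,0,0,0,0],[2,0,0,0,0,0,0],[1,0,0,0,0,0,0],[1,0,0,0,0,0,0],[0,0,0,0,0,0,0],[0,0,0,0,0,0,0],[0,0,0,0,0,0,0],[0,0,0,0,0,0,0]]}}

```text
time: 40.8
tool_pos: [0.555, 0.0251, 0.0823]
tcp_rot: [[0.995, -0.096, 0.003], [-0.096, -0.995, 0.0], [0.003, -0.0, -1.0]]
force: [0.3, -0.1, -0.4]
width: -0.0003
grasp_force: 0.0
```

```bash
cat >> plan.py <<'E'
def tog():
    o=telemetry.get_obs();p=o["tool_pos"]*1000
    d=p[:2]-[581.3,22.3];print("toggle-frame x",d@[.9956,-.0941],"y",d@[.0941,.9956],"z",p[2],"F",o["force"])
E
python3 -c "
from plan import *
tog()"
```

```text
toggle-frame x -26.472800056832053 y 0.31233861069110525 z 82.2590737680666 F [ 0.33380553 -0.12052638 -0.40396871]
```

Emit:
{"fn": "arm_command", "kwargs": {"plan": [[2,0,0,0,0,0,0],[2,0,0,0,0,0,0],[1,0,0,0,0,0,0],[0,0,0,0,0,0,0],[0,0,0,0,0,0,0],[0,0,0,0,0,0,0],[0,0,0,0,0,0,0],[0,0,0,0,0,0,0]]}}

```text
time: 41.47
tool_pos: [0.56, 0.0246, 0.0823]
tcp_rot: [[0.995, -0.096, 0.003], [-0.096, -0.995, 0.0], [0.003, -0.0, -1.0]]
force: [-0.3, 0.4, 0.8]
width: -0.0
grasp_force: 0.0
```

Emit:
{"fn": "arm_command", "kwargs": {"plan": [[2,0,0,0,0,0,0],[2,0,0,0,0,0,0],[1,0,0,0,0,0,0],[0,0,0,0,0,0,0],[0,0,0,0,0,0,0],[0,0,0,0,0,0,0],[0,0,0,0,0,0,0],[0,0,0,0,0,0,0]]}}

```text
time: 42.13
tool_pos: [0.565, 0.0241, 0.0823]
tcp_rot: [[0.995, -0.096, 0.003], [-0.096, -0.995, 0.0], [0.003, -0.0, -1.0]]
force: [-0.2, 0.5, -0.4]
width: 0.0003
grasp_force: 0.0
```

Emit:
{"fn": "arm_command", "kwargs": {"plan": [[2,0,0,0,0,0,0],[2,0,0,0,0,0,0],[1,0,0,0,0,0,0],[0,0,0,0,0,0,0],[0,0,0,0,0,0,0],[0,0,0,0,0,0,0],[0,0,0,0,0,0,0],[0,0,0,0,0,0,0]]}}

```text
time: 42.8
tool_pos: [0.57, 0.0236, 0.0823]
tcp_rot: [[0.995, -0.096, 0.003], [-0.096, -0.995, 0.0], [0.003, -0.0, -1.0]]
force: [0.7, 0.1, 0.5]
width: 0.0001
grasp_force: 0.0
```

```bash
python3 -c "
from plan import *
tog()"
```

```text
toggle-frame x -11.420314702585951 y 0.2691289714972094 z 82.2959262265836 F [0.68029037 0.09788174 0.52692215]
```

Emit:
{"fn": "arm_command", "kwargs": {"plan": [[2,0,0,0,0,0,0],[1,0,0,0,0,0,0],[1,0,0,0,0,0,0],[0,0,0,0,0,0,0],[0,0,0,0,0,0,0],[0,0,0,0,0,0,0],[0,0,0,0,0,0,0],[0,0,0,0,0,0,0]]}}

```text
time: 43.47
tool_pos: [0.5739, 0.0233, 0.0823]
tcp_rot: [[0.995, -0.096, 0.003], [-0.096, -0.995, -0.0], [0.003, -0.0, -1.0]]
force: [0.2, 0.1, 0.0]
width: 0.0001
grasp_force: 0.0
```

Emit:
{"fn": "arm_command", "kwargs": {"plan": [[1,0,0,0,0,0,0],[1,0,0,0,0,0,0],[0,0,0,0,0,0,0],[0,0,0,0,0,0,0],[0,0,0,0,0,0,0],[0,0,0,0,0,0,0],[0,0,0,0,0,0,0],[0,0,0,0,0,0,0]]}}

```text
time: 44.13
tool_pos: [0.5756, 0.0231, 0.0822]
tcp_rot: [[0.995, -0.096, 0.002], [-0.096, -0.995, 0.0], [0.002, -0.0, -1.0]]
force: [-4.7, -0.1, 1.4]
width: -0.0001
grasp_force: 2.2
```

Emit:
{"fn": "arm_command", "kwargs": {"plan": [[1,0,0,0,0,0,0],[1,0,0,0,0,0,0],[0,0,0,0,0,0,0],[0,0,0,0,0,0,0],[0,0,0,0,0,0,0],[0,0,0,0,0,0,0],[0,0,0,0,0,0,0],[0,0,0,0,0,0,0]]}}

```text
time: 44.8
tool_pos: [0.576, 0.0231, 0.082]
tcp_rot: [[0.995, -0.096, -0.002], [-0.096, -0.995, 0.0], [-0.002, -0.0, -1.0]]
force: [-11.4, 1.9, 4.4]
width: 0.0
grasp_force: 6.0
```

```bash
python3 -c "
from plan import *
tog()"
```

```text
toggle-frame x -5.305712207046113 y 0.28813662450841093 z 82.04291505414018 F [-11.39346695   1.88502378   4.41620535]
```

Emit:
{"fn": "arm_command", "kwargs": {"plan": [[-5,0,0,0,0,0,0],[-15,0,0,0,0,0,0],[-25,0,0,0,0,0,0],[-20,0,-20,0,0,0,0],[0,0,-40,0,0,0,0],[0,0,-40,0,0,0,0],[-20,20,-20,0,0,0,0],[-20,30,0,0,0,0,0]]}}

```text
time: 45.47
tool_pos: [0.4707, -0.0161, 0.2087]
tcp_rot: [[0.996, -0.093, 0.016], [-0.093, -0.996, -0.001], [0.016, -0.001, -1.0]]
force: [0.3, -0.7, 0.2]
width: -0.0001
grasp_force: 0.0
```

Emit:
{"fn": "arm_command", "kwargs": {"plan": [[-10,40,0,0,0,0,0],[-10,40,0,0,0,0,0],[-10,40,0,0,0,0,0],[-10,40,0,0,0,0,0],[-10,40,0,0,0,0,0],[-10,40,0,0,0,0,0],[-10,40,0,0,0,0,0],[0,0,0,0,0,0,0]]}}

```text
time: 46.13
tool_pos: [0.369, -0.2951, 0.2016]
tcp_rot: [[0.995, -0.104, 0.003], [-0.104, -0.995, -0.004], [0.003, 0.004, -1.0]]
force: [-0.3, -0.2, 0.1]
width: 0.0001
grasp_force: 0.0
```

```bash
python3 - <<'E'
from plan import *
c=snap("top","t14");W=cloud(c);z=W[...,2];bands(W,c,"r");bands(W,c,"g")
t=(z>.080)&(z<.1)&(abs(W[...,0]-.58)<.03)&(abs(W[...,1]-.022)<.015)
print("toggle",t.sum(),W[t].mean(0) if t.any() else 0)
print(telemetry.get_obs()["tool_pos"],telemetry.get_obs()["force"])
s=snap("scene");a=cv2.resize(c["image"][100:300,170:460],(580,400))[...,::-1];b=cv2.resize(s["image"][130:200,310:420],(220,140))[...,::-1]
b=cv2.copyMakeBorder(b,0,260,0,0,cv2.BORDER_CONSTANT);cv2.imwrite("pics/t14.png",np.hstack([a,b]))
E
```

```text
r [436. 176.] 131 [ 0.5643 -0.1024  0.1307] zmax 0.133 (array([ 564.4, -102.4]), 48.9, 14.5, 83.9)
r [340. 254.] 83 [0.4189 0.1084 0.0266] zmax 0.029 (array([418.7, 108.3]), 47.7, 9.0, 52.5)
g [593.  70.] 355 [ 0.8049 -0.5181  0.1444] zmax 0.151 (array([ 807.4, -528.9]), 218.6, 82.9, 61.5)
g [209. 206.] 121 [0.549  0.4108 0.032 ] zmax 0.034 (array([549.2, 412.4]), 50.9, 14.0, 87.7)
g [212. 255.] 130 [0.432  0.4043 0.0319] zmax 0.034 (array([432. , 403.7]), 50.5, 13.4, -89.4)
toggle 25 [0.5903141  0.02164826 0.08614805]
[ 0.37036398 -0.29220907  0.2016398 ] [ 0.82109038 -0.35507732 -0.4765394 ]
```

View pics/t14.png

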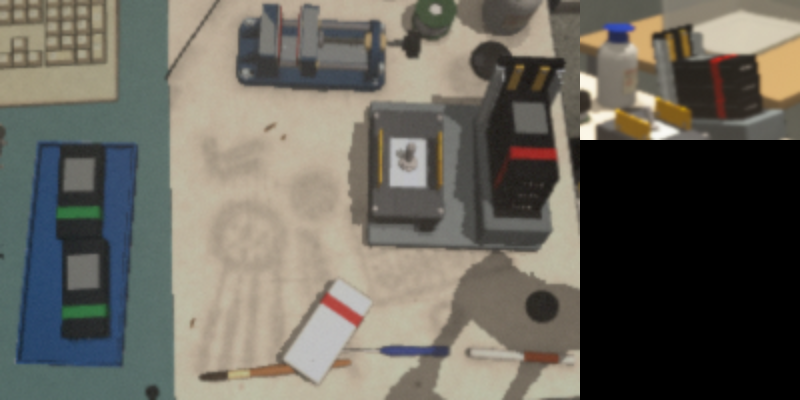

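```bash
python3 -c "
from workcell import workorder
print(workorder.sign_off())"
```

```text
the job is handed in; nothing more can be done
None
```

I handed the job in after about 46 s of robot time: both charged packs lie flat in the tray, all three flat packs present are stacked on the cradle against the rails, and the toggle was already on, confirmed by touch. Sign-off gave no verdict; this rests on the last camera check and the contact forces I felt.

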